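# Pin the test jig, send it to the test station and set the air valve

## Robot

A 6-joint arm with a two-finger parallel gripper is mounted at the origin on the work surface. World frame = base frame: x ahead of the robot, y to its left, z up, the work surface at z = 0. Lengths are in m, angles in rad, forces in N, time in s.
With the tool pointing down it reaches from about 0.375 to 0.975 m from the base axis. Payload 3.8 kg.
Tool frame: the origin (TCP) lies between the finger pads; the fingertips stand 8 mm ahead of it and the grasp point (between the pads) lies 11 mm behind it (tcp_to_tips is the distance from the TCP to the fingertips, in m); z points along the fingers, y is the line along which they close (so a half turn about z gives the same grasp; the last joint's range is limited). The gripper opens to 85 mm and grips with 20 to 120 N. Pads are 22 mm wide; open, the fingers measure 114 mm over their backs; the gripper's body (76 mm by 85 mm) begins 54 mm behind the grasp point. The pads swing forward as they close: fully open they stand 13 mm farther back than shut.
Start: joints at [1.257, 0.264, 1.604, -0, 1.274, -0.037], TCP at [0.184, 0.649, 0.239] pointing down, gripper open.
Joint ranges: [-2.63, 2.63], [-0.94, 2.18], [0.31, 2.57], [-1.31, 4.45], [0, 2.66], [-2.55, 2.55]. Speed limits (rad/s): [2.57, 2.57, 3.14, 3.14, 3.14, 3.14].

## Interface

Orientations are given as a rotation vector (axis times angle).
In Python, from workcell import * gives the robot as it stands.
- The arm moves only by the tool move_arm, never from a script. Its argument "series" is one flat list of numbers, 7 for each row, row after row: the finger opening in cm, from 0 to 8.54, then the shift along the tool's x, y, z in cm, then the turn, a rotation vector about the tool's x, y, z in degrees. A call has 1 to 5 rows; each row shifts and turns the commanded pose from where the row before left it, along the tool's axes as they then stand; what a row does not reach is not made up. A row lasts 1/8 s, in which the tool goes at most 62.5 mm and 10.7 degrees, less where a joint would pass 70% of its speed; a pose out of reach is approached as far as the arm can. A call is refused whole if a number of a shift passes 6.25 or a number of a turn 10.7, either way. A call with a gripper value outside its range is refused whole. The fingers move at their own pace and stop on an object; "grip_force" is the grip in N (left out, the last holds). Time passes only in rows, so rows that do not move let the fingers close. It gives the time, the measured TCP pose, the force, the opening and the grip force at its end, in the units of the state.
- read_state(): the state, without advancing time (a new reading comes with each control period).
- read_camera(name): name is "side" or "top" or "wrist"; returns the picture (480x640x3 uint8, red, green, blue); there is no depth.
- calibration(name): a dict with "camera_matrix" (3x3 intrinsics, pixels), "rvec" (rotation vector, rad) and "tvec" (3), from world to camera coordinates, as OpenCV has them. Camera axes: x right, y down, z forward; pixel columns grow to the right and rows downward; lengths in m; the calibration is good to about 2 mm. A picture is of the moment at which its call begins: read the wrist's pose just before it. calibration takes no time and is no camera call; for the wrist camera it gives the pose at the moment of the call.
- finish_job(): hands the job in; it is judged then, once.
The state is a dict: "time": time; "q": joint angles; "joint_vel": joint speeds; "joint_torque": joint torques, N m; "tool_pos": TCP position; "tcp_rot": TCP orientation; "wrist_force": force on the tool from outside, world axes, zero at the start; "torque": the same for the moment, N m; "width": opening from 0.0 (shut) to 1.0 (fully open); "grip_force": force on a finger pad.
Only numpy, scipy, OpenCV 4.12 (cv2) and the standard library are available. Lean on these libraries where they do the work, as an engineer would, in place of code of your own. Each camera call takes 0.05 s, during which the arm holds its last target. There are 200 camera calls.

## Task

Shut the blue-handled air valve, then push every orange locking pin lying on the bench fully home through its own eyelet at the front of the jig carrier (any eyelet, shank through both flanges). With the valve still shut, slide the carrier along its rail from the yellow loading station into the detent of the green test station, and only then open the valve until its handle lies right over the red set-point arm. Leave the oil bottle and the blue sleeve where they are.

Things in the scene. Friction and masses are not known exactly. Their poses are not given: they have to be found in the camera images.
- lever (a joint): opening angle of the valve handle, rad: 0 = shut (handle along the +x axis of valve), grows anticlockwise seen from above, hard stops at 0 and 1.571. It turns about the vertical axis through the origin of valve, stays where it is left (dry friction 0.15 N m).
- lever_grip (a point): grip point of the valve handle, 85 mm from its turning axis, at mid-height of the handle, 95 mm above the bench; x points outwards along the handle. The handle's blue grip is a bar 16 mm wide, 16 mm high, reaching from 55 to 117 mm from the axis.
- valve: brass ball valve fixed to the bench on a 100 x 100 mm plate; origin on the bench under the handle's axis, x points where the handle points when shut, z up. Its body is 55 mm high.
- index: red set-point arm of the valve, fixed, 4 mm thick, its top 60 mm above the bench, under the sweep of the handle (whose underside is 87 mm up); origin on the bench under the handle's axis; x points along the arm, which ends 158 mm out. The valve is set when the handle points the same way as the arm.
- carrier (a joint): travel of the jig carrier along the rail, m: 0 = loading station (yellow mark), 0.14 = test station (green mark); grows along the +y axis of the rail. Range -0.015 to 0.16. A sprung roller detent holds the carrier in each station and draws it in over the last 5 mm; leaving or entering takes about 5 N, sliding between them 1 N (it stays where it is left).
- knob (a point): upright black cylindrical knob with a yellow band on top of the carrier, 20 mm in diameter, for pushing or pulling the carrier; the point is on its axis 92 mm above the bench, the knob stands from 60 to 104 mm above the bench. x = across the rail, away from the robot, y = along the rail towards the test station.
- rail: steel rail fixed to the bench, 70 mm deep, 500 mm long along its y, with 30 mm high end blocks; origin on the bench at its middle. A gauge stand 170 mm high belongs to it, 160 mm behind the rail (+x) at the test station.
- eye0 (a point): eyelet 0 of the carrier (0 to 4 along +y, 55 mm apart): centre of a 14 mm round hole in the outer face of the front flange, 55 mm above the bench; x = hole axis pointing in, away from the robot, y along the rail, z up. Flange 8 mm thick, top 25 mm above the hole; a second flange with a hole in line has its back face 44 mm from this point, then free to 69 mm.
- eye1 (a point): eyelet 1 of the carrier (0 to 4 along +y, 55 mm apart): centre of a 14 mm round hole in the outer face of the front flange, 55 mm above the bench; x = hole axis pointing in, away from the robot, y along the rail, z up. Flange 8 mm thick, top 25 mm above the hole; a second flange with a hole in line has its back face 44 mm from this point, then free to 69 mm.
- eye2 (a point): eyelet 2 of the carrier (0 to 4 along +y, 55 mm apart): centre of a 14 mm round hole in the outer face of the front flange, 55 mm above the bench; x = hole axis pointing in, away from the robot, y along the rail, z up. Flange 8 mm thick, top 25 mm above the hole; a second flange with a hole in line has its back face 44 mm from this point, then free to 69 mm.
- eye3 (a point): eyelet 3 of the carrier (0 to 4 along +y, 55 mm apart): centre of a 14 mm round hole in the outer face of the front flange, 55 mm above the bench; x = hole axis pointing in, away from the robot, y along the rail, z up. Flange 8 mm thick, top 25 mm above the hole; a second flange with a hole in line has its back face 44 mm from this point, then free to 69 mm.
- eye4 (a point): eyelet 4 of the carrier (0 to 4 along +y, 55 mm apart): centre of a 14 mm round hole in the outer face of the front flange, 55 mm above the bench; x = hole axis pointing in, away from the robot, y along the rail, z up. Flange 8 mm thick, top 25 mm above the hole; a second flange with a hole in line has its back face 44 mm from this point, then free to 69 mm.
- pin0: loose locking pin, 55 to 115 g: orange grip 44 mm long, 18 x 18 mm, and a round-nosed steel shank 10 mm thick, 60 mm long. Origin on its axis at the shoulder (front of the grip); x along the shank to the nose, grip from 0 to -44 mm. Lies flat at first, shank roughly away from the robot. Home = shoulder against the front flange; released it sags 2 mm and stays. May be absent.
- pin1: loose locking pin, 55 to 115 g: orange grip 44 mm long, 18 x 18 mm, and a round-nosed steel shank 10 mm thick, 60 mm long. Origin on its axis at the shoulder (front of the grip); x along the shank to the nose, grip from 0 to -44 mm. Lies flat at first, shank roughly away from the robot. Home = shoulder against the front flange; released it sags 2 mm and stays. May be absent.
- pin2: loose locking pin, 55 to 115 g: orange grip 44 mm long, 18 x 18 mm, and a round-nosed steel shank 10 mm thick, 60 mm long. Origin on its axis at the shoulder (front of the grip); x along the shank to the nose, grip from 0 to -44 mm. Lies flat at first, shank roughly away from the robot. Home = shoulder against the front flange; released it sags 2 mm and stays. May be absent.
- pin3: loose locking pin, 55 to 115 g: orange grip 44 mm long, 18 x 18 mm, and a round-nosed steel shank 10 mm thick, 60 mm long. Origin on its axis at the shoulder (front of the grip); x along the shank to the nose, grip from 0 to -44 mm. Lies flat at first, shank roughly away from the robot. Home = shoulder against the front flange; released it sags 2 mm and stays. May be absent.
- pin4: loose locking pin, 55 to 115 g: orange grip 44 mm long, 18 x 18 mm, and a round-nosed steel shank 10 mm thick, 60 mm long. Origin on its axis at the shoulder (front of the grip); x along the shank to the nose, grip from 0 to -44 mm. Lies flat at first, shank roughly away from the robot. Home = shoulder against the front flange; released it sags 2 mm and stays. May be absent.
- oil: bystander: loose yellow oil bottle 52 mm in diameter, 130 mm high, origin at the centre of its underside
- sleeve: bystander: loose blue steel sleeve 44 mm in diameter, 85 mm high, origin at the centre of its underside
Things that resemble listed ones, but are neither listed nor needed, are in the scene too. Leave any purple or white look-alike of the pin4 alone. What is shaped like the valve but purple is not meant.

How it is judged:
By the outcome, as a careful person would: the job done as asked, in the order asked, and still so for the second after the job is handed in, with the robot touching nothing.
Of pin0, pin1, pin2, pin3, pin4 only 3 to 5 are there at a start; the rules pass over those that are not, and their reading is None.
At some moment in a run one of pin0, pin1, pin2, pin3, pin4 may be knocked a few centimetres aside while the robot is not near it.
Once in a run the grip may slacken for a moment while it holds something.
It also fails if it takes over 210 s, if anything falls off the work surface, if the arm or the gripper's body presses on something with over 40 N, if the wrist force passes 120 N, or if a joint passes its speed limit or range.

## Working session

There is one attempt and no reset: what is moved stays moved. The work goes in short steps, Python scripts to look and compute and a tool call to move; the robot and the scene stay as the last step left them, time stands still between calls to the robot, and variables do not carry over. Pictures are saved under pics/ and viewed, at most 14 in all, crops included, and the job is handed in when it is done.

Besides the shell and the picture viewer there is one more tool, called after ">>>" by a JSON object that holds its "method" and its "body". move_arm: Moves the arm, as the interface text tells. Its arguments: {"type":"object","properties":{"series":{"type":"array"},"grip_force":{"type":"number"}},"required":["series"]}

```bash
mkdir -p pics; ls; python3 - <<'E'
from workcell import *
import cv2
for n in("top","side"):
    cv2.imwrite(f"pics/{n}0.png",read_camera(n)[:,:,::-1]); c=calibration(n); print(n,c)
print(read_state())
E
```

```text
pics
top {'camera_matrix': array([[451.78523707,   0.        , 320.41465414],
       [  0.        , 451.78523707, 229.86062508],
       [  0.        ,   0.        ,   1.        ]]), 'rvec': array([ 1.91290983, -2.29526822,  0.24927785]), 'tvec': array([0.06947607, 0.50478043, 1.06063184])}
side {'camera_matrix': array([[559.93614839,   0.        , 311.08151328],
       [  0.        , 559.93614839, 232.91117383],
       [  0.        ,   0.        ,   1.        ]]), 'rvec': array([ 1.08671221, -2.44887293,  0.96844065]), 'tvec': array([0.36232397, 0.34293823, 1.43350526])}
{'time': 0.1, 'q': array([ 1.25712241e+00,  2.64699458e-01,  1.60526385e+00, -3.16508806e-06,
        1.27370315e+00, -3.68971706e-02]), 'joint_vel': array([ 0.0005619 , -0.00151418, -0.00352753, -0.00113448, -0.00150616,
       -0.00065043]), 'joint_torque': array([ 1.12432928e-03, -5.16706860e+01, -3.68587482e+01, -7.60428111e-05,
        6.19782062e-03,  3.10050405e-05]), 'tool_pos': array([0.18424605, 0.6486842 , 0.23805766]), 'tcp_rot': array([-0.43332237, -3.11120111,  0.00320808]), 'wrist_force': array([-0.10458791, -0.03227577, -1.4232201 ]), 'torque': array([ 0.01330185,  0.00497565, -0.03228345]), 'grip_force': 0.0, 'width': 0.9996434379609607}
```

View pics/top0.png

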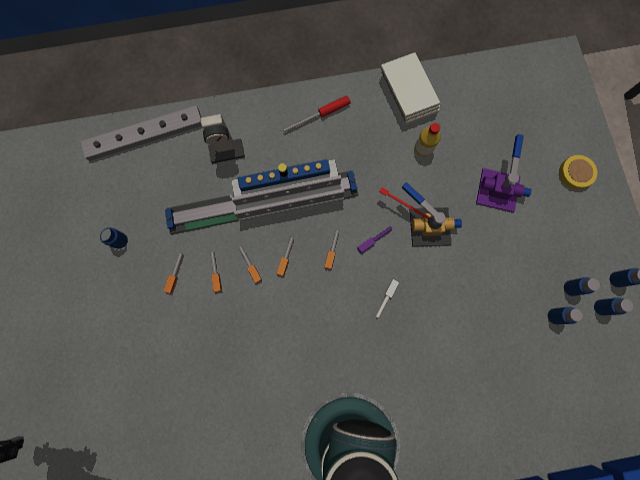

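View pics/side0.png

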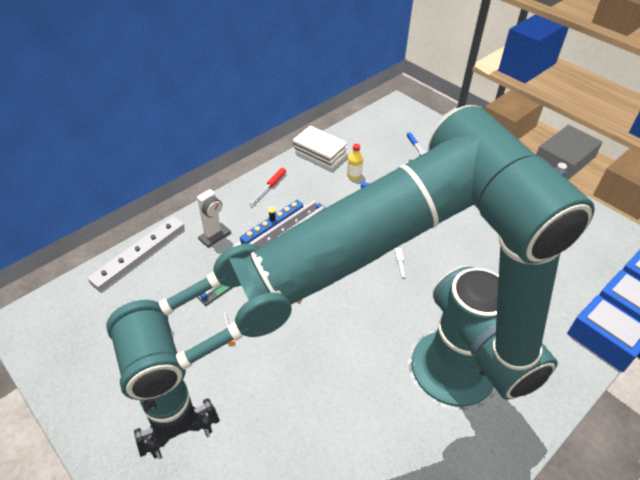

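```bash
cat > h.py <<'E'
from workcell import *
import numpy as np, cv2
from scipy.spatial.transform import Rotation as R
def cal(n):
    c=calibration(n); M=R.from_rotvec(c["rvec"]).as_matrix(); return c["camera_matrix"],M,np.array(c["tvec"])
def onplane(n,uv,z,c=None):
    K,M,t=c or cal(n); uv=np.atleast_2d(uv).astype(float)
    d=(np.linalg.inv(K)@np.c_[uv,np.ones(len(uv))].T).T@M; o=-M.T@t
    return o+d*((z-o[2])/d[:,2])[:,None]
def proj(n,P,c=None):
    K,M,t=c or cal(n); p=(K@(M@np.atleast_2d(P).T+t[:,None])).T; return p[:,:2]/p[:,2:]
def mask(im,lo,hi):
    return cv2.inRange(cv2.cvtColor(im,cv2.COLOR_RGB2HSV),np.array(lo),np.array(hi))
def blobs(m,amin=15):
    n,l,s,c=cv2.connectedComponentsWithStats(m); return [(c[i],s[i],np.argwhere(l==i)[:,::-1]) for i in range(1,n) if s[i,4]>=amin]
def down(yaw): # tool down, tool x along world yaw
    return R.from_matrix(np.c_[[np.cos(yaw),np.sin(yaw),0],[np.sin(yaw),-np.cos(yaw),0],[0,0,-1]])
def delta(pos,yaw=None,s=None):
    s=s or read_state(); T=R.from_rotvec(s["tcp_rot"]); d=T.inv().apply(np.array(pos)-s["tool_pos"])*100
    r=np.zeros(3)
    if yaw is not None: r=np.degrees((T.inv()*down(yaw)).as_rotvec())
    print("shift cm",d.round(2),"turn deg",r.round(1)); return d,r
def tyaw(s=None):
    s=s or read_state(); return np.arctan2(*R.from_rotvec(s["tcp_rot"]).as_matrix()[[1,0],0])
E
python3 - <<'E'
from h import *
im=cv2.imread("pics/top0.png")[:,:,::-1]
c=cal("top"); print("cam",-c[1].T@c[2], "side",-cal("side")[1].T@cal("side")[2])
hsv=cv2.cvtColor(im,cv2.COLOR_RGB2HSV)
for p in [(283,170),(169,287),(430,222),(412,190),(395,195),(248,182),(307,171)]: print(p,hsv[p[1],p[0]])
for cc,s,px in blobs(mask(im,(5,150,120),(17,255,255))):
    w=onplane("top",px,.014,c)[:,:2].astype(np.float32); r=cv2.minAreaRect(w); print("orange",cc.round(1),s[4],np.array(r[0]).round(4),np.array(r[1]).round(4),round(r[2],1))
for nm,lo,hi,z in [("yellow",(20,150,120),(35,255,255),.104),("blue",(100,150,60),(125,255,255),.103),("red",(0,180,100),(4,255,255),.06)]:
    for cc,s,px in blobs(mask(im,lo,hi),10):
        w=onplane("top",px,z,c)[:,:2].astype(np.float32); r=cv2.minAreaRect(w)
        if s[4]<3000: print(nm,cc.round(1),s[4],np.array(r[0]).round(4),np.array(r[1]).round(4),round(r[2],1))
cv2.imwrite("pics/topc.png",cv2.resize(im[140:300,150:470],None,fx=2.5,fy=2.5,interpolation=cv2.INTER_CUBIC)[:,:,::-1])
print("tyaw",tyaw())
E
```

```text
cam [0.26913657 0.0170061  1.14535863] side [-0.28932486  0.76257812  1.28007357]
(283, 170) [ 26 159 160]
(169, 287) [ 13 184 169]
(430, 222) [30 16 31]
(412, 190) [110 189 124]
(395, 195) [ 77  17 103]
(248, 182) [ 20 159 130]
(307, 171) [167  35  51]
orange [329.5 259.4] 116 [ 0.439  -0.0328] [0.0172 0.0421] 65.4
orange [281.9 266.1] 114 [0.4433 0.0886] [0.0169 0.043 ] 62.4
orange [253.8 273.3] 118 [0.4387 0.1607] [0.0421 0.0174] 19.7
orange [169.1 283.4] 119 [0.4517 0.3731] [0.017  0.0422] 65.1
orange [215.5 282.3] 116 [0.4337 0.2584] [0.0421 0.0171] 1.1
yellow [425. 131.] 35 [ 0.6977 -0.3204] [0.0125 0.0275] 63.8
yellow [579.2 171.1] 385 [ 0.5302 -0.6662] [0.0802 0.0787] 29.3
yellow [281.8 167.1] 44 [0.67   0.0441] [0.0172 0.0155] 79.6
blue [518.  145.7] 135 [ 0.6198 -0.5378] [0.0143 0.0593] 65.5
blue [307.7 169.2] 329 [ 0.6548 -0.0154] [0.0282 0.1066] 1.8
blue [258.5 179.1] 327 [0.6515 0.103 ] [0.0281 0.1008] 1.5
blue [350.6 175.1] 36 [ 0.6191 -0.1177] [0.0179 0.0124] 2.3
blue [352.9 185.2] 44 [ 0.5942 -0.1183] [0.0218 0.013 ] 2.3
blue [412.8 192.4] 147 [ 0.5491 -0.2565] [0.0595 0.0146] 34.2
blue [526.9 191.6] 46 [ 0.5017 -0.5262] [0.0158 0.0168] 64.5
blue [168.9 218.1] 85 [0.5928 0.329 ] [0.0449 0.0132] 1.2
blue [457.7 223. ] 45 [ 0.4562 -0.3444] [0.0148 0.0146] 79.6
blue [113.4 235.8] 40 [0.5737 0.4641] [0.0173 0.0363] 78.0
blue [630.2 273.9] 39 [ 0.2673 -0.7068] [0.0159 0.0352] 48.2
blue [581.4 283.1] 36 [ 0.267  -0.5902] [0.0141 0.0346] 49.1
blue [613.9 303.2] 37 [ 0.21   -0.6483] [0.0128 0.0342] 48.3
blue [564.6 313. ] 39 [ 0.2092 -0.5328] [0.0149 0.0348] 46.0
blue [631.6 474.5] 162 [-0.1374 -0.5696] [0.0356 0.0192] 79.7
blue [603.7 477.6] 81 [-0.1304 -0.5043] [0.0529 0.0096] 79.7
red [334.2 104.6] 214 [ 0.8329 -0.1182] [0.0197 0.0827] 16.2
red [434.7 127.3] 63 [ 0.7224 -0.3628] [0.0226 0.0215] 30.7
red [393.1 196.9] 91 [ 0.553  -0.2248] [0.0954 0.0119] 50.1
tyaw 2.8648167614618396
```

View pics/topc.png

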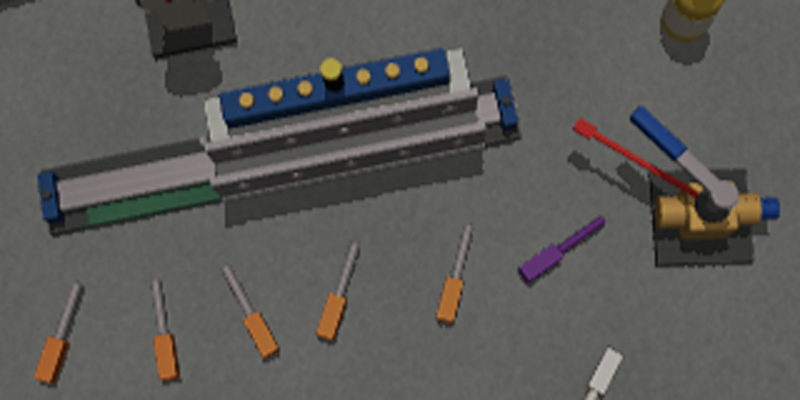

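```bash
python3 - <<'E'
from h import *
d,_=delta((.50,-.25,.24)); print(d/16)
print(cal("wrist")[0], "wristcam in tool:", R.from_rotvec(read_state()["tcp_rot"]).inv().apply(-cal("wrist")[1].T@cal("wrist")[2]-read_state()["tool_pos"]))
E
```

```text
shift cm [-5.493e+01 -7.782e+01 -4.000e-02] turn deg [0. 0. 0.]
[-3.43317014e+00 -4.86376535e+00 -2.31168689e-03]
[[399.29478763   0.         315.03265527]
 [  0.         399.29478763 239.35767274]
 [  0.           0.           1.        ]] wristcam in tool: [ 0.07903765 -0.00044236 -0.13483215]
```

>>> {"method": "move_arm", "body": {"series": [8.5,-3.4,-4.9,0,0,0,0,8.5,-3.4,-4.9,0,0,0,0,8.5,-3.4,-4.9,0,0,0,0,8.5,-3.4,-4.9,0,0,0,0,8.5,-3.4,-4.9,0,0,0,0]}}

```text
time: 0.72
tool_pos: [0.2811, 0.3651, 0.2388]
tcp_rot: [0.432, 3.112, -0.001]
wrist_force: [0.2, -0.6, 0.3]
width: 0.998
grip_force: 0.0
```

>>> {"method": "move_arm", "body": {"series": [8.5,-3.4,-4.9,0,0,0,0,8.5,-3.4,-4.9,0,0,0,0,8.5,-3.4,-4.9,0,0,0,0,8.5,-3.4,-4.9,0,0,0,0,8.5,-3.4,-4.9,0,0,0,0]}}

```text
time: 1.35
tool_pos: [0.3776, 0.0832, 0.2392]
tcp_rot: [0.433, 3.111, 0.0]
wrist_force: [1.5, -0.1, 0.2]
width: 0.998
grip_force: 0.0
```

>>> {"method": "move_arm", "body": {"series": [8.5,-3.4,-4.9,0,0,0,0,8.5,-3.4,-4.9,0,0,0,0,8.5,-3.4,-4.9,0,0,0,0,8.5,-3.4,-4.9,0,0,0,0,8.5,-3.4,-4.9,0,0,0,0]}}

```text
time: 1.98
tool_pos: [0.4742, -0.199, 0.2389]
tcp_rot: [-0.434, -3.111, -0.001]
wrist_force: [0.7, 0.8, -0.2]
width: 0.99
grip_force: 0.0
```

>>> {"method": "move_arm", "body": {"series": [8.5,0,0,0,0,0,10,8.5,0,0,0,0,0,10,8.5,0,0,0,0,0,10,8.5,0,0,0,0,0,10,8.5,0,0,0,0,0,10]}}

```text
time: 2.6
tool_pos: [0.4738, -0.1969, 0.2387]
tcp_rot: [-1.715, -2.631, 0.0]
wrist_force: [0.1, 0.0, -0.2]
width: 0.995
grip_force: 0.0
```

>>> {"method": "move_arm", "body": {"series": [8.5,0,0,0,0,0,10,8.5,0,0,0,0,0,10,8.5,0,0,0,0,0,10,8.5,0,0,0,0,0,10,8.5,0,0,0,0,0,10]}}

```text
time: 3.22
tool_pos: [0.4738, -0.1969, 0.2387]
tcp_rot: [-2.666, -1.66, 0.001]
wrist_force: [-0.8, 0.4, -1.2]
width: 0.994
grip_force: 0.0
```

>>> {"method": "move_arm", "body": {"series": [8.5,0,0,0,0,0,10,8.5,0,0,0,0,0,10,8.5,0,0,0,0,0,10,8.5,0,0,0,0,0,0,8.5,0,0,0,0,0,0]}}

```text
time: 3.85
tool_pos: [0.474, -0.197, 0.239]
tcp_rot: [-3.001, -0.926, 0.001]
wrist_force: [1.2, -0.1, -0.7]
width: 0.996
grip_force: 0.0
```

```bash
python3 - <<'E'
from h import *
s=read_state(); c=cal("wrist"); im=read_camera("wrist"); cv2.imwrite("pics/w1.png",im[:,:,::-1])
print(s["tool_pos"],np.degrees(tyaw(s)))
for nm,lo,hi,z in [("blue",(100,150,60),(125,255,255),.103),("red",(0,180,80),(5,255,255),.06)]:
    for cc,st,px in blobs(mask(im,lo,hi),200):
        w=onplane("wrist",px,z,c)[:,:2].astype(np.float32); r=cv2.minAreaRect(w); print(nm,cc.round(1),st[4],np.array(r[0]).round(4),np.array(r[1]).round(4),round(r[2],1))
E
```

```text
[ 0.47397231 -0.1969894   0.23899284] 34.30273149044028
blue [344.4   8. ] 364 [ 0.5984 -0.1338] [0.0138 0.0114] 3.1
blue [450.2 184.8] 1823 [ 0.5498 -0.2569] [0.0599 0.0148] 33.8
blue [464.5 310.6] 270 [ 0.4835 -0.3276] [0.013  0.0151] 83.7
red [402.4 154.6] 1465 [ 0.5372 -0.2401] [0.1389 0.0132] 46.8
```

View pics/w1.png

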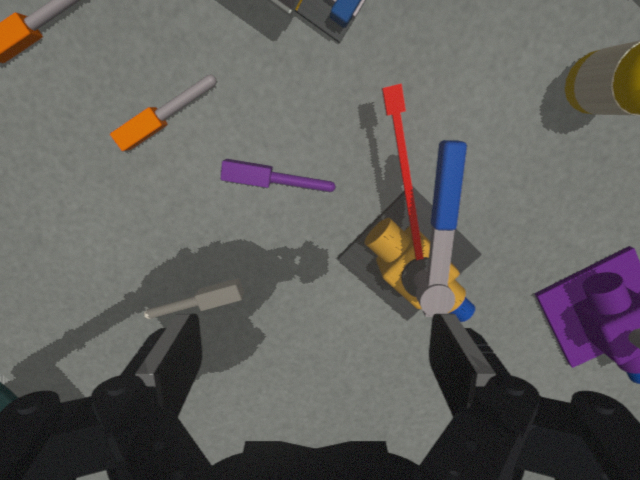

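```bash
python3 - <<'E'
from h import *
delta((.549,-.257,.088),np.radians(33.8))
E
```

```text
shift cm [ 2.82  9.18 15.11] turn deg [-0.   0.   0.5]
```

>>> {"method": "move_arm", "body": {"series": [4,1.4,4.6,0,0,0,0.5,4,1.4,4.6,3,0,0,0,4,0,0,4,0,0,0,4,0,0,4,0,0,0,4,0,0,4.1,0,0,0]}}

```text
time: 4.53
tool_pos: [0.5489, -0.258, 0.087]
tcp_rot: [3.006, 0.912, 0.0]
wrist_force: [0.7, -0.4, -0.4]
width: 0.467
grip_force: 0.0
```

>>> {"method": "move_arm", "body": {"series": [2.6,0,0,0,0,0,0,2.6,0,0,0,0,0,0,2.6,-0.13,1.48,0,0,0,10,2.6,-0.13,1.48,0,0,0,10,2.6,0,0,0,0,0,0]}}

```text
time: 5.15
tool_pos: [0.5625, -0.2865, 0.0911]
tcp_rot: [3.116, 0.375, 0.006]
wrist_force: [-0.3, -0.7, 0.3]
width: 0.309
grip_force: 0.0
```

```bash
python3 - <<'E'
from h import *
s=read_state(); c=cal("wrist"); im=read_camera("wrist"); cv2.imwrite("pics/w2.png",im[:,:,::-1])
print(s["tool_pos"],np.degrees(tyaw(s)),s["width"])
E
```

```text
[ 0.56246983 -0.2864714   0.09113319] 13.727025683758933 0.3094621139440879
```

View pics/w2.png

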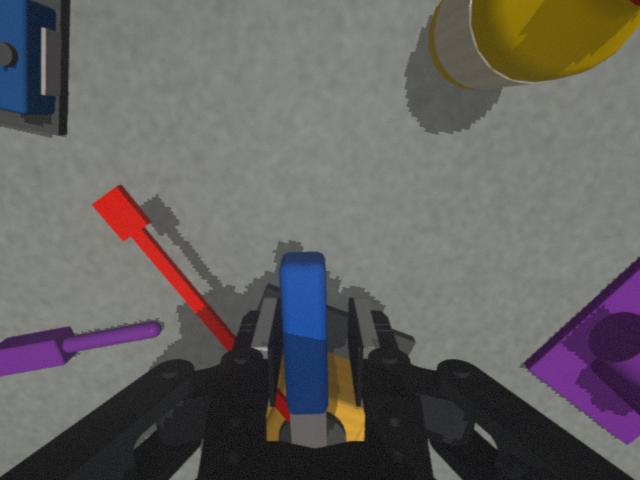

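>>> {"method": "move_arm", "body": {"series": [2.6,-0.13,1.48,0,0,0,10,2.6,-0.13,1.48,0,0,0,10,2.6,0,0.5,0,0,0,0,2.6,0,0,0,0,0,0,2.6,0,0,0,0,0,0]}}

```text
time: 5.82
tool_pos: [0.5618, -0.3192, 0.0885]
tcp_rot: [3.137, -0.17, -0.0]
wrist_force: [-0.4, 0.1, 0.1]
width: 0.303
grip_force: 0.0
```

>>> {"method": "move_arm", "body": {"series": [2.6,0,0.2,0,0,0,2,2.6,0,0,0,0,0,0]}}

```text
time: 6.08
tool_pos: [0.5615, -0.3211, 0.0882]
tcp_rot: [-3.133, 0.229, 0.001]
wrist_force: [1.0, 1.4, 0.5]
width: 0.306
grip_force: 0.7
```

```bash
python3 - <<'E'
from h import *
s=read_state(); c=cal("wrist"); im=read_camera("wrist")
print(s["tool_pos"],np.degrees(tyaw(s)),s["width"],s["wrist_force"])
for nm,lo,hi,z in [("blue",(100,150,60),(125,255,255),.103),("red",(0,180,80),(5,255,255),.06)]:
    for cc,st,px in blobs(mask(im,lo,hi),400):
        w=onplane("wrist",px,z,c)[:,:2].astype(np.float32); r=cv2.minAreaRect(w); print(nm,cc.round(1),st[4],np.array(r[0]).round(4),np.array(r[1]).round(4),round(r[2],1))
E
```

```text
[ 0.56145586 -0.32110553  0.08817537] -8.352533474825291 0.3058804812552123 [0.96997139 1.3898837  0.46456906]
blue [300.8 334.5] 6823 [ 0.566 -0.317] [0.0155 0.0633] 82.0
red [ 73.7 315.2] 2895 [ 0.5615 -0.2175] [0.0736 0.017 ] 47.5
```

>>> {"method": "move_arm", "body": {"series": [2.6,0,0.3,0,0,0,2,2.6,0,0.3,0,0,0,1,2.6,0,0,0,0,0,0]}}

```text
time: 6.5
tool_pos: [0.5607, -0.3228, 0.0879]
tcp_rot: [-3.118, 0.313, 0.003]
wrist_force: [1.0, 15.7, 5.6]
width: 0.305
grip_force: 7.4
```

>>> {"method": "move_arm", "body": {"series": [2.6,0,0.3,0,0,0,0,2.6,0,0,0,0,0,0]}}

```text
time: 6.75
tool_pos: [0.5606, -0.3231, 0.0878]
tcp_rot: [-3.114, 0.313, 0.004]
wrist_force: [1.5, 23.1, 7.3]
width: 0.305
grip_force: 11.3
```

```bash
python3 - <<'E'
from h import *
s=read_state(); c=cal("wrist"); im=read_camera("wrist")
print(s["tool_pos"],np.degrees(tyaw(s)),s["width"],s["wrist_force"])
for nm,lo,hi,z in [("blue",(100,150,60),(125,255,255),.103),("red",(0,180,80),(5,255,255),.06)]:
    for cc,st,px in blobs(mask(im,lo,hi),400):
        w=onplane("wrist",px,z,c)[:,:2].astype(np.float32); r=cv2.minAreaRect(w); print(nm,cc.round(1),st[4],np.array(r[0]).round(4),np.array(r[1]).round(4),round(r[2],1))
E
```

```text
[ 0.56064033 -0.3230504   0.08782911] -11.46431818546727 0.3050799421363219 [ 1.53338014 23.13971592  7.28093399]
blue [299.6 334.5] 6862 [ 0.5659 -0.3193] [0.0157 0.0637] 81.5
red [ 73.  323.6] 2726 [ 0.5626 -0.216 ] [0.0698 0.017 ] 47.1
```

>>> {"method": "move_arm", "body": {"series": [2.6,0,-1.1,0,0,0,0,2.6,0,0,0,0,0,0,2.6,0,0,-4,0,0,0,2.6,0,0,-4,0,0,0,2.6,0,0,-4,0,0,0]}}

```text
time: 7.42
tool_pos: [0.562, -0.3208, 0.2095]
tcp_rot: [3.125, -0.313, 0.0]
wrist_force: [0.7, 1.2, 1.5]
width: 0.301
grip_force: 0.0
```

>>> {"method": "move_arm", "body": {"series": [4,-1.5,-5.1,0,0,0,0,4,-1.5,-5.1,0,0,0,0,4,-1.5,-5.1,0,0,0,0,4,-1.5,-5.1,0,0,0,0,4,-1.5,-5.1,0,0,0,0]}}

```text
time: 8.05
tool_pos: [0.5391, -0.0544, 0.2086]
tcp_rot: [3.125, -0.313, 0.003]
wrist_force: [-0.3, 0.0, 0.3]
width: 0.47
grip_force: 0.0
```

>>> {"method": "move_arm", "body": {"series": [4,-1.5,-5.1,0,0,0,0,4,-1.5,-5.1,0,0,0,0,4,0,0,0,0,0,-10.6,4,0,0,0,0,0,-10.6,4,0,0,0,0,0,-10.6]}}

```text
time: 8.68
tool_pos: [0.5302, 0.0505, 0.2085]
tcp_rot: [3.089, 0.566, 0.002]
wrist_force: [0.0, -0.9, -1.2]
width: 0.466
grip_force: 0.0
```

>>> {"method": "move_arm", "body": {"series": [4,0,0,0,0,0,-10.6,4,0,0,0,0,0,-10.6,4,0,0,0,0,0,-10.6,4,0,0,0,0,0,-10.6,4,0,0,0,0,0,-10.6]}}

```text
time: 9.3
tool_pos: [0.5303, 0.05, 0.2085]
tcp_rot: [2.513, 1.884, 0.001]
wrist_force: [-0.3, 0.3, -0.8]
width: 0.467
grip_force: 0.0
```

>>> {"method": "move_arm", "body": {"series": [4,0,0,0,0,0,-10.6,4,0,0,0,0,0,-10.6,4,0,0,0,0,0,-10.6,4,0,0,0,0,0,-10.6,4,0,0,0,0,0,-10.6]}}

```text
time: 9.93
tool_pos: [0.5303, 0.0501, 0.2085]
tcp_rot: [1.408, 2.807, -0.0]
wrist_force: [-0.3, -0.1, 0.0]
width: 0.468
grip_force: 0.0
```

>>> {"method": "move_arm", "body": {"series": [4,0,0,0,0,0,-10.6,4,0,0,0,0,0,-10.6,4,0,0,0,0,0,-10.6,4,0,0,0,0,0,-10.6,4,0,0,0,0,0,-10.6]}}

```text
time: 10.55
tool_pos: [0.5303, 0.05, 0.2085]
tcp_rot: [0.008, 3.14, -0.001]
wrist_force: [-0.1, -0.7, 0.1]
width: 0.47
grip_force: 0.0
```

```bash
python3 - <<'E'
from h import *
s=read_state(); c=cal("wrist"); im=read_camera("wrist"); cv2.imwrite("pics/w3.png",im[:,:,::-1]); np.savez("pics/w3.npz",K=c[0],M=c[1],t=c[2])
print(s["tool_pos"],np.degrees(tyaw(s)),s["q"])
im=read_camera("top");cv2.imwrite("pics/top1.png",im[:,:,::-1]);c=cal("top")
for nm,lo,hi,z in [("blue",(100,150,60),(125,255,255),.103)]:
    for cc,st,px in blobs(mask(im,lo,hi),20):
        if abs(cc[0]-425)<40:
            w=onplane("top",px,z,c)[:,:2].astype(np.float32); r=cv2.minAreaRect(w); print(nm,cc.round(1),st[4],np.array(r[0]).round(4),np.array(r[1]).round(4),round(r[2],1))
E
```

```text
[0.53030227 0.05003549 0.20850673] 179.7085747049933 [ 4.78868387e-02  1.58806178e-02  1.94295055e+00 -9.75700029e-04
  1.18163378e+00 -1.51745298e+00]
blue [436.1 183.1] 141 [ 0.5624 -0.3167] [0.0146 0.0562] 81.5
blue [457.7 223.1] 46 [ 0.4549 -0.3442] [0.0142 0.0178] 75.9
```

View pics/w3.png

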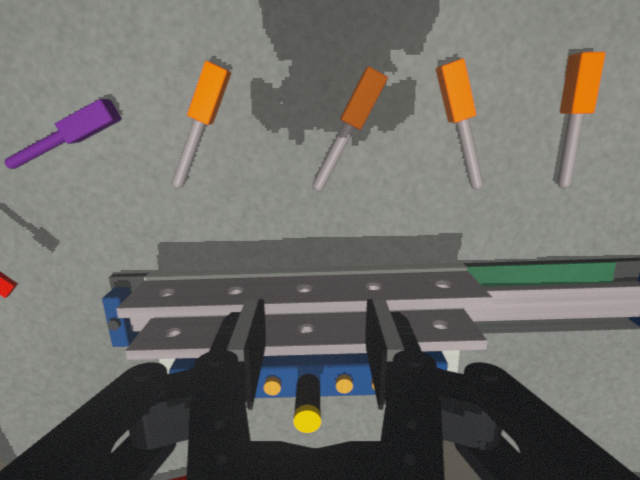

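```bash
cat >> h.py <<'E'
def saved(f):
    z=np.load(f); return z["K"],z["M"],z["t"]
def holes(im,c,guess,z=.055,half=13):
    out=[]; g=cv2.cvtColor(im,cv2.COLOR_RGB2GRAY).astype(float)
    for u,v in proj("wrist",guess,c).round().astype(int):
        p=g[v-9:v+10,u-half:u+half+1]; t=(np.percentile(p,97)+np.median(p))/2
        m=(p>t).astype(np.uint8); b=max(blobs(m,3),key=lambda b:b[1][4]-3*np.hypot(*(b[0]-[half,9])))
        out.append((b[0]+[u-half,v-9],b[1][4]))
    return out
def pins(n,im,c,z=.014):
    out=[]
    for cc,st,px in blobs(mask(im,(5,170,80),(16,255,255)),80):
        w=onplane(n,px,z,c)[:,:2].astype(np.float32); r=cv2.minAreaRect(w); b=cv2.boxPoints(r)
        e=[b[1]-b[0],b[2]-b[1]]; e=max(e,key=np.linalg.norm); a=np.degrees(np.arctan2(e[1],e[0])); a=(a+90)%180-90
        if max(r[1])<.06 and max(r[1])>.035: out.append((cc.round(0),np.array(r[0]).round(4),np.array(r[1]).round(4),round(float(a),1)))
    return sorted(out,key=lambda o:o[1][1])
E
python3 - <<'E'
from h import *
im=cv2.imread("pics/w3.png")[:,:,::-1].copy(); c=saved("pics/w3.npz")
P=onplane("wrist",[(167,293),(236,290),(304,288),(373,286),(443,284)],.055,c); print(P.round(4))
for h in holes(im,c,P): print(h, onplane("wrist",h[0],.055,c)[0].round(4))
print(-c[1].T@c[2])
for p in pins("wrist",im,c,.012): print(p)
print("top")
t=cv2.imread("pics/top1.png")[:,:,::-1].copy()
for p in pins("top",t,cal("top"),.012): print(p)
yl=[b for b in blobs(mask(im,(22,180,120),(35,255,255)),100)]
for b in yl: print("yellow",b[0],b[1][4],onplane("wrist",b[0],.104,c))
E
```

```text
[[ 0.5891 -0.0681  0.055 ]
 [ 0.5868 -0.0131  0.055 ]
 [ 0.5853  0.0407  0.055 ]
 [ 0.5839  0.0952  0.055 ]
 [ 0.5825  0.1503  0.055 ]]
(array([167.02777778, 292.26388889]), np.int32(72)) [ 0.5884 -0.068   0.055 ]
(array([235.33333333, 291.30952381]), np.int32(42)) [ 0.5879 -0.0137  0.055 ]
(array([304.03030303, 289.81818182]), np.int32(33)) [0.5869 0.0407 0.055 ]
(array([373.33333333, 287.16666667]), np.int32(42)) [0.5849 0.0955 0.055 ]
(array([442.4 , 285.45]), np.int32(40)) [0.5837 0.15   0.055 ]
[0.45095756 0.05004614 0.34322912]
(array([212.,  94.]), array([ 0.439 , -0.0333]), array([0.02  , 0.0442]), -24.9)
(array([364.,  98.]), array([0.443 , 0.0881]), array([0.0181, 0.0439]), -27.7)
(array([457.,  91.]), array([0.4386, 0.1602]), array([0.0443, 0.0213]), 19.1)
(array([583.,  82.]), array([0.4328, 0.2567]), array([0.0441, 0.0266]), 0.8)
top
(array([216., 283.]), array([0.4325, 0.2583]), array([0.0432, 0.0173]), 0.5)
(array([169., 283.]), array([0.452 , 0.3729]), array([0.0171, 0.042 ]), -24.9)
yellow [306.95131846 420.52535497] 493 [[0.66983029 0.04301241 0.104     ]]
```

```bash
python3 - <<'E'
from h import *
delta((.443,.0885,.011),np.radians(152.5))
E
```

```text
shift cm [ 8.78  3.75 19.74] turn deg [-0.   0.1 26.9]
```

>>> {"method": "move_arm", "body": {"series": [4,4.4,1.9,0,0,0,0,4,4.4,1.9,3,0,0,0,4,0,0,4.5,0,0,9,4,0,0,4.5,0,0,9,4,0,0,4.5,0,0,9], "grip_force": 60}}

```text
time: 11.28
tool_pos: [0.4428, 0.0897, 0.0426]
tcp_rot: [0.762, 3.045, 0.001]
wrist_force: [0.6, -0.6, -0.9]
width: 0.466
grip_force: 0.0
```

>>> {"method": "move_arm", "body": {"series": [4,0,0,1.6,0,0,0,4,0,0,1.6,0,0,0,4,0,0,0,0,0,0]}}

```text
time: 11.65
tool_pos: [0.4422, 0.0899, 0.0111]
tcp_rot: [-0.748, -3.051, 0.0]
wrist_force: [-0.4, -0.2, 0.6]
width: 0.469
grip_force: 0.0
```

```bash
python3 - <<'E'
from h import *
s=read_state(); c=cal("wrist"); im=read_camera("wrist"); cv2.imwrite("pics/w4.png",im[:,:,::-1])
delta((.443,.0885,.011),np.radians(152.5)); print(s["wrist_force"])
E
```

```text
shift cm [-0.08 -0.13  0.09] turn deg [ 0.  0. -0.]
[-0.38683177 -0.16761181  0.63623782]
```

View pics/w4.png

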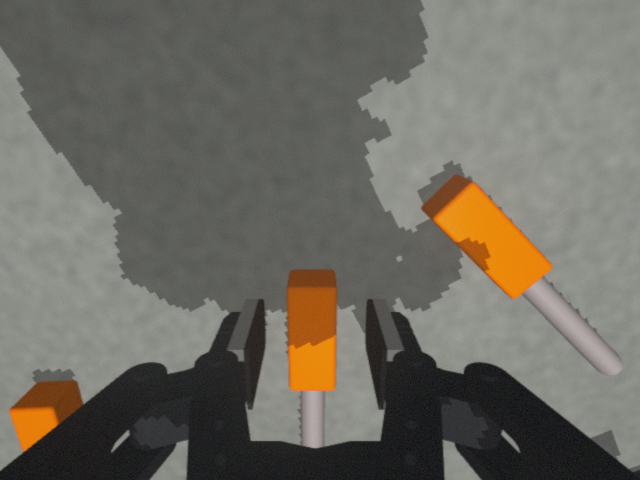

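>>> {"method": "move_arm", "body": {"series": [0.5,0,0,0,0,0,0,0.5,0,0,0,0,0,0,0.5,0,0,0,0,0,0,0.5,0,0,0,0,0,0,0.5,0,0,0,0,0,0]}}

```text
time: 12.32
tool_pos: [0.4437, 0.0903, 0.0129]
tcp_rot: [0.747, 3.048, 0.002]
wrist_force: [-0.3, 0.3, 6.0]
width: 0.196
grip_force: 59.9
```

```bash
python3 - <<'E'
from h import *
print([read_state()["tool_pos"].round(4) for _ in range(3)], read_state()["width"],np.degrees(tyaw()))
delta((.586-.12,-.014,.057),np.radians(181.4))
E
```

```text
[array([0.4437, 0.0903, 0.0129]), array([0.4437, 0.0903, 0.0129]), array([0.4437, 0.0903, 0.0129])] 0.195690092863843 152.45227799152175
shift cm [-6.81 -8.2  -4.41] turn deg [  0.1   0.2 -28.9]
```

>>> {"method": "move_arm", "body": {"series": [0.5,0,0,-2.3,0,0,0,0.5,0,0,-2.2,0,0,0,0.5,-3.4,-4.1,0,0,0,-9.6,0.5,0,0,0,0,0,-9.6,0.5,0,0,0,0,0,-9.7]}}

```text
time: 12.95
tool_pos: [0.4531, 0.0391, 0.0567]
tcp_rot: [-0.034, 3.141, 0.0]
wrist_force: [0.1, 0.2, -0.4]
width: 0.188
grip_force: 59.1
```

```bash
python3 - <<'E'
from h import *
s=read_state(); print(s["tool_pos"],s["width"],s["grip_force"])
delta((.488,-.0166,.0589),np.radians(181.4))
E
```

```text
[0.45312413 0.03906419 0.05669437] 0.18846782897541003 59.139050245285034
shift cm [-3.36 -5.64 -0.22] turn deg [ 0.   0.  -0.1]
```

>>> {"method": "move_arm", "body": {"series": [0.5,0,-2.8,-0.2,0,0,0,0.5,0,-2.8,0,0,0,0,0.5,-3.3,0,0,0,0,0,0.5,0,0,0,0,0,0]}}

```text
time: 13.45
tool_pos: [0.4895, -0.0162, 0.0593]
tcp_rot: [-0.027, 3.138, -0.0]
wrist_force: [-1.8, 0.8, -0.3]
width: 0.192
grip_force: 59.1
```

```bash
python3 - <<'E'
from h import *
s=read_state(); c=cal("wrist"); im=read_camera("wrist"); cv2.imwrite("pics/w5.png",im[:,:,::-1]); np.savez("pics/w5.npz",K=c[0],M=c[1],t=c[2])
delta((.488,-.0166,.0589),np.radians(181.4)); print(s["width"],s["grip_force"])
E
```

```text
shift cm [-0.03 -0.07 -0.03] turn deg [-0.   0.  -0.4]
0.19174113375877014 59.07595753669739
```

View pics/w5.png

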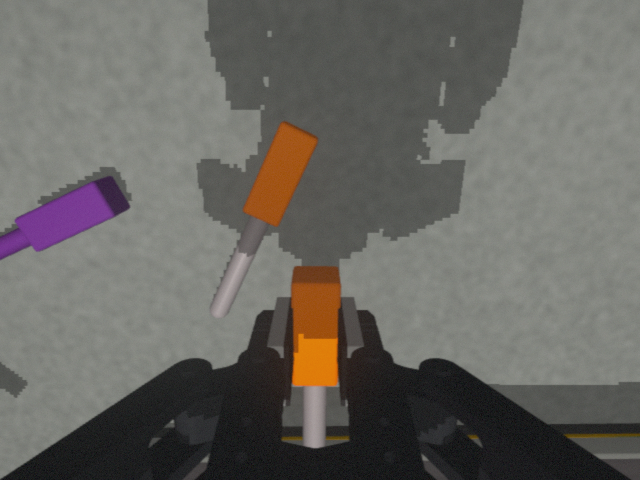

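>>> {"method": "move_arm", "body": {"series": [0.5,-0.8,0,0,0,0,0,0.5,-0.6,0,0,0,0,0,0.5,-0.6,0,0,0,0,0,0.5,-0.6,0,0,0,0,0,0.5,0,0,0,0,0,0]}}

```text
time: 14.12
tool_pos: [0.5135, -0.0152, 0.0584]
tcp_rot: [-0.028, 3.141, -0.0]
wrist_force: [-0.9, -0.2, -0.5]
width: 0.19
grip_force: 59.1
```

>>> {"method": "move_arm", "body": {"series": [0.5,-0.8,0,0,0,0,0,0.5,-0.8,0,0,0,0,0,0.5,-0.8,0,0,0,0,0,0.5,-0.6,0,0,0,0,0,0.5,-0.6,0,0,0,0,0]}}

```text
time: 14.75
tool_pos: [0.5493, -0.0146, 0.0582]
tcp_rot: [0.028, -3.141, -0.0]
wrist_force: [-0.3, 0.8, -1.2]
width: 0.191
grip_force: 59.1
```

>>> {"method": "move_arm", "body": {"series": [0.5,-0.6,0,0,0,0,0,0.5,-0.6,0,0,0,0,0,0.5,-0.4,0,0,0,0,0,0.5,-0.3,0,0,0,0,0,0.5,0,0,0,0,0,0]}}

```text
time: 15.38
tool_pos: [0.5637, -0.0143, 0.057]
tcp_rot: [0.029, -3.132, -0.0]
wrist_force: [-9.8, -0.7, 4.5]
width: 0.194
grip_force: 59.8
```

>>> {"method": "move_arm", "body": {"series": [0.5,-0.3,0,0,0,0,0,0.5,0,0,0,0,0,0,3.4,0.5,0,0,0,0,0,3.4,0,0,0,0,0,0,3.4,0,0,-2,0,0,0]}}

```text
time: 16.0
tool_pos: [0.565, -0.0142, 0.0771]
tcp_rot: [0.028, -3.139, -0.0]
wrist_force: [-1.3, 0.1, -0.3]
width: 0.396
grip_force: 0.0
```

>>> {"method": "move_arm", "body": {"series": [3.4,0,0,-4,0,0,0,3.4,2,0,-4,0,0,0,3.4,4,0,0,0,0,0,3.4,0,0,0,0,0,0]}}

```text
time: 16.5
tool_pos: [0.5045, -0.0153, 0.1588]
tcp_rot: [-0.028, 3.141, -0.0]
wrist_force: [0.7, 0.6, 0.0]
width: 0.396
grip_force: 0.0
```

```bash
cat >> h.py <<'E'
def look(name,view=False):
    s=read_state(); c=cal("wrist"); im=read_camera("wrist"); cv2.imwrite(f"pics/{name}.png",im[:,:,::-1]); np.savez(f"pics/{name}.npz",K=c[0],M=c[1],t=c[2])
    print(s["tool_pos"],round(float(np.degrees(tyaw(s))),1),"F",s["wrist_force"].round(1),"w",round(float(s["width"]),3))
    for p in pins("wrist",im,c,.012): print("w",*p)
    t=read_camera("top"); cv2.imwrite(f"pics/{name}_top.png",t[:,:,::-1])
    for p in pins("top",t,cal("top"),.012): print("t",*p)
    return s,c,im
E
python3 - <<'E'
from h import *
look("w6"); delta((.439,-.033,.014),np.radians(155))
E
```

```text
[ 0.50445352 -0.01525894  0.15877108] -179.0 F [0.7 0.6 0. ] w 0.396
w [290. 129.] [ 0.4389 -0.0335] [0.0176 0.0438] -24.7
w [573. 134.] [0.4386 0.1596] [0.0464 0.0257] 19.0
t [254. 274.] [0.4382 0.1605] [0.0437 0.0167] 17.7
t [216. 283.] [0.4325 0.2583] [0.0432 0.0173] 0.5
t [169. 283.] [0.452  0.3729] [0.0171 0.042 ] -24.9
shift cm [ 6.83 -1.64 14.46] turn deg [ 0.   0.1 26. ]
```

View pics/w6.png

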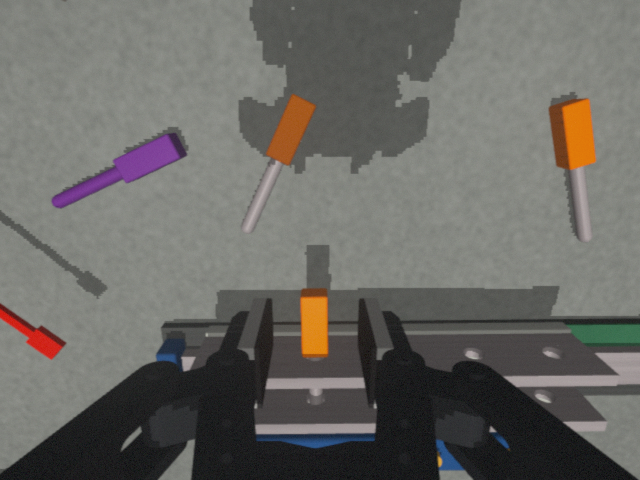

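>>> {"method": "move_arm", "body": {"series": [4,3.4,-0.8,0,0,0,0,4,3.4,-0.8,0,0,0,0,4,0,0,4,0,0,8.7,4,0,0,4,0,0,8.7,4,0,0,3.5,0,0,8.7]}}

```text
time: 17.23
tool_pos: [0.4395, -0.0327, 0.0422]
tcp_rot: [0.69, 3.064, 0.0]
wrist_force: [0.0, -0.1, 0.2]
width: 0.467
grip_force: 0.0
```

>>> {"method": "move_arm", "body": {"series": [4,0,0,1.5,0,0,0,4,0,0,1.4,0,0,0,4,0,0,0,0,0,0]}}

```text
time: 17.6
tool_pos: [0.4383, -0.0325, 0.0139]
tcp_rot: [-0.68, -3.066, 0.0]
wrist_force: [0.2, 0.1, -0.9]
width: 0.465
grip_force: 0.0
```

```bash
python3 - <<'E'
from h import *
s=read_state(); delta((.439,-.033,.014),np.radians(155)); c=cal("wrist"); im=read_camera("wrist")
for p in pins("wrist",im,c,.012): print("w",*p)
E
```

```text
shift cm [-0.08 -0.01 -0.01] turn deg [-0.  -0.1 -0. ]
w [313. 307.] [ 0.4388 -0.0335] [0.0182 0.0512] -24.7
```

>>> {"method": "move_arm", "body": {"series": [0.5,0,0,0,0,0,0,0.5,0,0,0,0,0,0,0.5,0,0,0,0,0,0,0.5,0,0,0,0,0,0]}}

```text
time: 18.15
tool_pos: [0.4396, -0.0327, 0.0155]
tcp_rot: [0.681, 3.064, 0.0]
wrist_force: [0.2, 0.4, 6.2]
width: 0.198
grip_force: 39.3
```

>>> {"method": "move_arm", "body": {"series": [0.5,0,0,-2.3,0,0,0,0.5,0,0,-2.3,0,0,-8.6,0.5,0,0,0,0,0,-8.7,0.5,0,0,0,0,0,-8.7,0.5,0,0,0,0,0,0]}}

```text
time: 18.77
tool_pos: [0.4379, -0.0325, 0.0602]
tcp_rot: [0.023, -3.141, -0.0]
wrist_force: [-0.1, 0.1, -1.0]
width: 0.186
grip_force: 63.9
```

```bash
python3 - <<'E'
from h import *
s=read_state(); print(s["tool_pos"],s["width"],s["grip_force"]); delta((.490,-.0716,.060),np.radians(181.4))
E
```

```text
[ 0.43786753 -0.03253062  0.06020697] 0.18597094122679614 63.919984102249146
shift cm [-5.16 -3.98  0.02] turn deg [ 0.  -0.  -0.6]
```

>>> {"method": "move_arm", "body": {"series": [0.5,-2.5,-4,-0.1,0,0,0,0.5,-2.6,0,0,0,0,0,0.5,-0.8,0,0,0,0,0,0.5,-0.6,0,0,0,0,0,0.5,0,0,0,0,0,0]}}

```text
time: 19.4
tool_pos: [0.5032, -0.0711, 0.0609]
tcp_rot: [0.025, -3.14, -0.0]
wrist_force: [0.3, 0.7, -0.4]
width: 0.191
grip_force: 63.9
```

```bash
python3 - <<'E'
from h import *
s=read_state(); print(s["tool_pos"],s["wrist_force"],s["width"],s["grip_force"]); delta((.504,-.0713,.061),np.radians(181.4))
E
```

```text
[ 0.50320882 -0.07107103  0.06093793] [ 0.25428526  0.69079284 -0.43615394] 0.19109150105419426 63.90838980674744
shift cm [-0.08 -0.02 -0.01] turn deg [ 0.  -0.1 -0.5]
```

>>> {"method": "move_arm", "body": {"series": [0.5,-0.6,0,0,0,0,0,0.5,-0.6,0,0,0,0,0,0.5,-0.6,0,0,0,0,0,0.5,-0.6,0,0,0,0,0,0.5,0,0,0,0,0,0]}}

```text
time: 20.02
tool_pos: [0.5285, -0.0712, 0.0614]
tcp_rot: [-0.025, 3.141, -0.0]
wrist_force: [-0.4, 0.5, -1.0]
width: 0.19
grip_force: 63.9
```

>>> {"method": "move_arm", "body": {"series": [0.5,-0.6,0,0,0,0,0,0.5,-0.6,0,0,0,0,0,0.5,-0.6,0,0,0,0,0,0.5,-0.6,0,0,0,0,0,0.5,0,0,0,0,0,0]}}

```text
time: 20.65
tool_pos: [0.5525, -0.0708, 0.0614]
tcp_rot: [-0.025, 3.141, -0.0]
wrist_force: [-0.3, -0.2, -1.3]
width: 0.188
grip_force: 63.9
```

>>> {"method": "move_arm", "body": {"series": [0.5,-0.6,0,0,0,0,0,0.5,-0.6,0,0,0,0,0,0.5,-0.4,0,0,0,0,0,0.5,-0.3,0,0,0,0,0,0.5,0,0,0,0,0,0]}}

```text
time: 21.28
tool_pos: [0.5668, -0.0704, 0.0602]
tcp_rot: [0.026, -3.132, -0.001]
wrist_force: [-10.4, -0.2, 5.4]
width: 0.189
grip_force: 64.6
```

>>> {"method": "move_arm", "body": {"series": [0.5,-0.3,0,0,0,0,0,0.5,0,0,0,0,0,0,3.4,0.5,0,0,0,0,0,3.4,0,0,0,0,0,0,3.4,0,0,-2,0,0,0]}}

```text
time: 21.9
tool_pos: [0.5679, -0.0702, 0.0806]
tcp_rot: [0.025, -3.139, -0.001]
wrist_force: [0.2, 0.6, -0.2]
width: 0.396
grip_force: 0.0
```

>>> {"method": "move_arm", "body": {"series": [3.4,0,0,-4,0,0,0,3.4,2,0,-4,0,0,0,3.4,4,0,0,0,0,0,3.4,0,6,0,0,0,0,3.4,0,6,0,0,0,0]}}

```text
time: 22.52
tool_pos: [0.508, 0.0491, 0.1639]
tcp_rot: [-0.02, 3.137, 0.0]
wrist_force: [1.5, 0.0, 0.4]
width: 0.403
grip_force: 0.0
```

>>> {"method": "move_arm", "body": {"series": [3.4,0,6,0,0,0,0,3.4,0,4,0,0,0,0,3.4,0,0,0,0,0,0]}}

```text
time: 22.9
tool_pos: [0.5063, 0.1514, 0.1633]
tcp_rot: [-0.032, 3.138, 0.002]
wrist_force: [-0.9, -0.0, -0.3]
width: 0.402
grip_force: 0.0
```

```bash
python3 - <<'E'
from h import *
look("w7"); delta((.4385,.160,.014),np.radians(199))
E
```

```text
[0.50625891 0.15143092 0.16333359] -178.8 F [-0.9 -0.  -0.3] w 0.402
w [330. 125.] [0.4383 0.1605] [0.044  0.0174] 19.0
w [473. 120.] [0.4333 0.2574] [0.0436 0.022 ] 0.8
w [622. 154.] [0.4517 0.3702] [0.0286 0.0438] -25.1
t [335. 205.] [ 0.5763 -0.0729] [0.0459 0.0181] 1.4
t [313. 210.] [ 0.5745 -0.0161] [0.0459 0.0178] 0.9
t [169. 283.] [0.452  0.3729] [0.0171 0.042 ] -24.9
shift cm [ 6.76  1.23 14.85] turn deg [ -0.    0.1 -18. ]
```

View pics/w7.png

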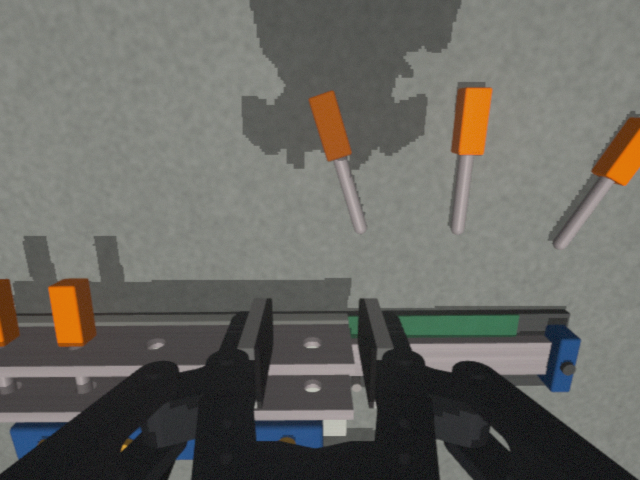

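>>> {"method": "move_arm", "body": {"series": [4,3.4,0.6,0,0,0,0,4,3.4,0.6,0,0,0,0,4,0,0,4,0,0,-9,4,0,0,4,0,0,-9,4,0,0,4,0,0,0]}}

```text
time: 23.62
tool_pos: [0.4381, 0.1582, 0.0412]
tcp_rot: [-0.515, 3.097, -0.0]
wrist_force: [0.2, 0.8, 0.6]
width: 0.466
grip_force: 0.0
```

>>> {"method": "move_arm", "body": {"series": [4,0,0,1.5,0,0,0,4,0,0,1.3,0,0,0,4,0,0,0,0,0,0]}}

```text
time: 24.0
tool_pos: [0.4375, 0.1591, 0.0134]
tcp_rot: [0.515, -3.099, 0.0]
wrist_force: [-0.7, 0.3, 0.5]
width: 0.471
grip_force: 0.0
```

```bash
python3 - <<'E'
from h import *
s=read_state(); delta((.4385,.160,.014),np.radians(199)); c=cal("wrist"); im=read_camera("wrist")
for p in pins("wrist",im,c,.012): print("w",*p)
print(onplane("wrist",[(312,343.5),(157,344.5)],.055,saved("pics/w7.npz")))
E
```

```text
shift cm [-0.13  0.05 -0.06] turn deg [-0.  -0.  -0.1]
w [319. 313.] [0.4381 0.1602] [0.0516 0.0182] 18.9
w [556. 367.] [0.4265 0.256 ] [0.0373 0.0316] 0.7
[[0.58316413 0.15076163 0.055     ]
 [0.58597173 0.04228123 0.055     ]]
```

>>> {"method": "move_arm", "body": {"series": [0.5,0,0,0,0,0,0,0.5,0,0,0,0,0,0,0.5,0,0,0,0,0,0,0.5,0,0,0,0,0,0]}}

```text
time: 24.55
tool_pos: [0.4385, 0.1599, 0.0147]
tcp_rot: [-0.516, 3.096, 0.0]
wrist_force: [-1.0, -0.3, 6.6]
width: 0.187
grip_force: 60.0
```

>>> {"method": "move_arm", "body": {"series": [0.5,0,0,-2.3,0,0,0,0.5,0,0,-2.3,0,0,8.8,0.5,0,0,0,0,0,8.8,0.5,0,0,0,0,0,0,0.5,0,0,0,0,0,0]}}

```text
time: 25.18
tool_pos: [0.4366, 0.1593, 0.059]
tcp_rot: [0.04, -3.141, 0.0]
wrist_force: [-0.5, 0.6, -0.6]
width: 0.189
grip_force: 59.2
```

```bash
python3 - <<'E'
from h import *
s=read_state(); print(s["tool_pos"],s["width"],s["grip_force"]); delta((.487,.0384,.0605),np.radians(181.4))
E
```

```text
[0.4366474  0.15933314 0.05895058] 0.18928861132982633 59.235559701919556
shift cm [ -4.72 -12.22  -0.16] turn deg [-0.  -0.   0.1]
```

>>> {"method": "move_arm", "body": {"series": [0.5,0,-6.1,-0.1,0,0,0,0.5,-1,-6.1,0,0,0,0,0.5,-3.7,0,0,0,0,0,0.5,0,0,0,0,0,0]}}

```text
time: 25.68
tool_pos: [0.4896, 0.0375, 0.0607]
tcp_rot: [-0.035, 3.139, 0.0]
wrist_force: [0.2, 0.1, -0.8]
width: 0.186
grip_force: 59.4
```

```bash
python3 - <<'E'
from h import *
s=read_state(); print(s["tool_pos"],s["width"],s["grip_force"]); delta((.487,.0384,.0605),np.radians(181.4))
E
```

```text
[0.48959483 0.03745555 0.06065138] 0.18626986851423277 59.41368877887726
shift cm [0.26 0.1  0.01] turn deg [ 0.   0.1 -0.1]
```

>>> {"method": "move_arm", "body": {"series": [0.5,-0.8,0.1,0,0,0,0,0.5,-0.6,0,0,0,0,0,0.5,-0.6,0,0,0,0,0,0.5,-0.6,0,0,0,0,0,0.5,0,0,0,0,0,0]}}

```text
time: 26.3
tool_pos: [0.5134, 0.0403, 0.0604]
tcp_rot: [-0.037, 3.141, -0.0]
wrist_force: [-0.6, 0.2, -1.5]
width: 0.188
grip_force: 59.4
```

>>> {"method": "move_arm", "body": {"series": [0.5,-0.6,0,0,0,0,0,0.5,-0.6,0,0,0,0,0,0.5,-0.6,0,0,0,0,0,0.5,-0.6,0,0,0,0,0,0.5,0,0,0,0,0,0]}}

```text
time: 26.92
tool_pos: [0.5375, 0.0407, 0.0604]
tcp_rot: [-0.036, 3.141, 0.0]
wrist_force: [-0.2, 0.5, -1.0]
width: 0.19
grip_force: 59.4
```

>>> {"method": "move_arm", "body": {"series": [0.5,-0.6,0,0,0,0,0,0.5,-0.6,0,0,0,0,0,0.5,-0.6,0,0,0,0,0,0.5,-0.5,0,0,0,0,0,0.5,0,0,0,0,0,0]}}

```text
time: 27.55
tool_pos: [0.5604, 0.0413, 0.0603]
tcp_rot: [-0.036, 3.141, 0.0]
wrist_force: [0.2, 0.5, -1.3]
width: 0.188
grip_force: 59.4
```

>>> {"method": "move_arm", "body": {"series": [0.5,-0.4,0,0,0,0,0,0.5,-0.3,0,0,0,0,0,0.5,0,0,0,0,0,0]}}

```text
time: 27.92
tool_pos: [0.5632, 0.0413, 0.0593]
tcp_rot: [0.036, -3.133, 0.0]
wrist_force: [-8.6, -0.7, 3.7]
width: 0.19
grip_force: 60.1
```

Home contact. Push, release, go to pin D.

>>> {"method": "move_arm", "body": {"series": [0.5,-0.3,0,0,0,0,0,0.5,0,0,0,0,0,0,3.4,0.5,0,0,0,0,0,3.4,0,0,0,0,0,0,3.4,0,0,-2,0,0,0]}}

```text
time: 28.55
tool_pos: [0.5641, 0.0413, 0.0792]
tcp_rot: [0.036, -3.139, 0.0]
wrist_force: [0.0, -0.0, 0.9]
width: 0.4
grip_force: 0.0
```

>>> {"method": "move_arm", "body": {"series": [3.4,0,0,-4,0,0,0,3.4,2,0,-4,0,0,0,3.4,4,0,0,0,0,0,3.4,0,6,0,0,0,0,3.4,0,6,0,0,0,0]}}

```text
time: 29.18
tool_pos: [0.503, 0.1607, 0.1615]
tcp_rot: [-0.032, 3.138, 0.001]
wrist_force: [1.3, -0.3, -0.3]
width: 0.395
grip_force: 0.0
```

>>> {"method": "move_arm", "body": {"series": [4,0,6,0,0,0,0,4,0,4,0,0,0,0,4,0,0,0,0,0,0]}}

```text
time: 29.55
tool_pos: [0.5005, 0.263, 0.161]
tcp_rot: [-0.042, 3.139, 0.002]
wrist_force: [-0.6, -1.0, 0.4]
width: 0.464
grip_force: 0.0
```

```bash
python3 - <<'E'
from h import *
look("w8"); delta((.433,.258,.014),np.radians(180.7))
E
```

```text
[0.50048023 0.26296221 0.16097808] -178.5 F [-0.6 -1.   0.4] w 0.464
w [  5. 318.] [0.5847 0.0201] [0.011  0.0583] -12.2
w [310. 126.] [0.433  0.2576] [0.0435 0.0176] 0.7
w [474. 158.] [0.4506 0.3719] [0.0223 0.0441] -25.7
t [335. 205.] [ 0.576  -0.0729] [0.0464 0.0177] 1.0
t [313. 210.] [ 0.5745 -0.0159] [0.0459 0.0181] 1.8
t [292. 214.] [0.5729 0.0406] [0.0471 0.0191] 2.4
shift cm [ 6.73 -0.05 14.64] turn deg [-0.   0.   0.7]
```

>>> {"method": "move_arm", "body": {"series": [4,3.4,-0.1,0,0,0,0.7,4,3.4,0,2,0,0,0,4,0,0,4,0,0,0,4,0,0,4,0,0,0,4,0,0,2.5,0,0,0]}}

```text
time: 30.28
tool_pos: [0.4312, 0.2557, 0.0336]
tcp_rot: [0.014, -3.14, 0.002]
wrist_force: [0.6, -0.3, -0.1]
width: 0.468
grip_force: 0.0
```

>>> {"method": "move_arm", "body": {"series": [4,0,0,1.2,0,0,0,4,0,0,0.9,0,0,0,4,0,0,0,0,0,0]}}

```text
time: 30.65
tool_pos: [0.4322, 0.2575, 0.0144]
tcp_rot: [-0.016, 3.141, -0.0]
wrist_force: [-0.3, -0.3, -0.6]
width: 0.467
grip_force: 0.0
```

```bash
python3 - <<'E'
from h import *
s=read_state(); delta((.433,.258,.014),np.radians(180.7)); c=cal("wrist"); im=read_camera("wrist")
for p in pins("wrist",im,c,.012): print("w",*p)
E
```

```text
shift cm [-0.08  0.05  0.04] turn deg [-0.   0.  -0.1]
w [316. 307.] [0.4332 0.2575] [0.0514 0.0182] 0.6
w [593. 366.] [0.4511 0.37  ] [0.0343 0.0472] -25.6
```

>>> {"method": "move_arm", "body": {"series": [0.5,0,0,0,0,0,0,0.5,0,0,0,0,0,0,0.5,0,0,0,0,0,0,0.5,0,0,0,0,0,0]}}

```text
time: 31.2
tool_pos: [0.4329, 0.2584, 0.0155]
tcp_rot: [-0.017, 3.139, 0.002]
wrist_force: [-1.4, -0.8, 6.6]
width: 0.19
grip_force: 60.2
```

>>> {"method": "move_arm", "body": {"series": [0.5,0,0,-2.3,0,0,0,0.5,0,0,-2.3,0,0,-0.7,0.5,0,-5.4,0,0,0,0,0.5,0,-5.4,0,0,0,0,0.5,0,-5.4,0,0,0,0]}}

```text
time: 31.82
tool_pos: [0.4354, 0.0946, 0.0605]
tcp_rot: [-0.038, 3.141, -0.0]
wrist_force: [0.1, 0.3, -0.7]
width: 0.19
grip_force: 59.5
```

```bash
python3 - <<'E'
from h import *
s=read_state(); print(s["tool_pos"],s["width"],s["grip_force"]); delta((.487,.0934,.0605),np.radians(181.4))
E
```

```text
[0.43541099 0.09457822 0.06046578] 0.18958517094098665 59.459107518196106
shift cm [-5.15 -0.24  0.  ] turn deg [-0.  0. -0.]
```

>>> {"method": "move_arm", "body": {"series": [0.5,-5.2,-0.2,0,0,0,0,0.5,-0.6,0,0,0,0,0,0.5,-0.6,0,0,0,0,0,0.5,-0.6,0,0,0,0,0,0.5,0,0,0,0,0,0]}}

```text
time: 32.45
tool_pos: [0.5056, 0.0958, 0.0603]
tcp_rot: [-0.038, 3.141, -0.0]
wrist_force: [0.2, -0.4, -0.0]
width: 0.189
grip_force: 59.5
```

```bash
python3 - <<'E'
from h import *
s=read_state(); print(s["tool_pos"],s["wrist_force"],s["width"],s["grip_force"]); delta((.510,.0940,.0605),np.radians(181.4))
E
```

```text
[0.50559522 0.09582044 0.06031207] [ 0.22603147 -0.37579259 -0.04981505] 0.1886422713522031 59.47540640830994
shift cm [-0.44 -0.19 -0.02] turn deg [-0.  0. -0.]
```

>>> {"method": "move_arm", "body": {"series": [0.5,0,-0.15,0,0,0,0,0.5,-0.6,0,0,0,0,0,0.5,-0.6,0,0,0,0,0,0.5,-0.6,0,0,0,0,0,0.5,0,0,0,0,0,0]}}

```text
time: 33.08
tool_pos: [0.5244, 0.0943, 0.0604]
tcp_rot: [-0.036, 3.141, 0.0]
wrist_force: [-0.4, -0.3, -1.0]
width: 0.186
grip_force: 59.5
```

>>> {"method": "move_arm", "body": {"series": [0.5,-0.6,0,0,0,0,0,0.5,-0.6,0,0,0,0,0,0.5,-0.6,0,0,0,0,0,0.5,-0.6,0,0,0,0,0,0.5,0,0,0,0,0,0]}}

```text
time: 33.7
tool_pos: [0.5483, 0.0949, 0.0604]
tcp_rot: [-0.036, 3.141, 0.0]
wrist_force: [0.0, 0.1, -0.1]
width: 0.191
grip_force: 59.5
```

>>> {"method": "move_arm", "body": {"series": [0.5,-0.6,0,0,0,0,0,0.5,-0.6,0,0,0,0,0,0.5,-0.4,0,0,0,0,0,0.5,-0.3,0,0,0,0,0,0.5,0,0,0,0,0,0]}}

```text
time: 34.33
tool_pos: [0.5613, 0.0951, 0.0593]
tcp_rot: [0.036, -3.129, 0.001]
wrist_force: [-13.9, -0.6, 10.0]
width: 0.189
grip_force: 60.8
```

>>> {"method": "move_arm", "body": {"series": [0.5,-0.2,0,0,0,0,0,0.5,0,0,0,0,0,0,3.4,0.5,0,0,0,0,0,3.4,0,0,0,0,0,0,3.4,0,0,-2,0,0,0]}}

```text
time: 34.95
tool_pos: [0.5627, 0.095, 0.0795]
tcp_rot: [0.036, -3.138, 0.001]
wrist_force: [-0.0, 0.7, -0.7]
width: 0.396
grip_force: 0.0
```

>>> {"method": "move_arm", "body": {"series": [3.4,0,0,-4,0,0,0,3.4,2,0,-4,0,0,0,3.4,4,0,0,0,0,0,3.4,0,5.5,0,0,0,0,3.4,0,5.5,0,0,0,0]}}

```text
time: 35.58
tool_pos: [0.5021, 0.2047, 0.1628]
tcp_rot: [-0.033, 3.137, 0.002]
wrist_force: [1.3, 0.1, 0.2]
width: 0.396
grip_force: 0.0
```

>>> {"method": "move_arm", "body": {"series": [4,0,5.5,0,0,0,0,4,0,5.5,0,0,0,0,4,0,5.5,0,0,0,0,4,0,0,0,0,0,0]}}

```text
time: 36.08
tool_pos: [0.498, 0.3731, 0.1623]
tcp_rot: [-0.043, 3.138, 0.005]
wrist_force: [0.1, 0.9, 0.0]
width: 0.47
grip_force: 0.0
```

```bash
python3 - <<'E'
from h import *
look("w9"); delta((.4515,.372,.014),np.radians(154.8))
E
```

```text
[0.49795916 0.37312704 0.16233598] -178.4 F [0.1 0.9 0. ] w 0.47
w [316. 156.] [0.4515 0.3719] [0.0178 0.0445] -25.6
t [335. 205.] [ 0.5763 -0.0729] [0.0459 0.0177] 1.0
t [313. 210.] [ 0.5745 -0.0161] [0.0459 0.0178] 1.8
t [292. 214.] [0.5729 0.0404] [0.0471 0.0194] 2.6
t [270. 219.] [0.5711 0.0978] [0.0461 0.0182] 2.1
t [169. 283.] [0.4517 0.3731] [0.017  0.0413] -25.1
shift cm [ 4.64  0.36 14.74] turn deg [ 0.   0.1 26.6]
```

>>> {"method": "move_arm", "body": {"series": [4,4.6,0.1,0,0,0,0,4,0,0,3,0,0,9,4,0,0,3,0,0,9,4,0,0,3,0,0,8.6,4,0,0,3,0,0,0]}}

```text
time: 36.8
tool_pos: [0.4522, 0.3672, 0.0403]
tcp_rot: [0.692, 3.063, 0.001]
wrist_force: [-0.9, -0.3, 0.8]
width: 0.469
grip_force: 0.0
```

>>> {"method": "move_arm", "body": {"series": [4,0,0,1.6,0,0,0,4,0,0,1.1,0,0,0,4,0,0,0,0,0,0]}}

```text
time: 37.17
tool_pos: [0.4514, 0.3683, 0.0132]
tcp_rot: [-0.688, -3.065, 0.001]
wrist_force: [0.3, -0.4, 0.1]
width: 0.469
grip_force: 0.0
```

```bash
python3 - <<'E'
from h import *
s=read_state(); delta((.4515,.372,.014),np.radians(154.6)); c=cal("wrist"); im=read_camera("wrist")
for p in pins("wrist",im,c,.012): print("w",*p)
E
```

```text
shift cm [ 0.15  0.34 -0.08] turn deg [-0.  -0.   0.1]
w [324. 303.] [0.4513 0.372 ] [0.0181 0.0514] -25.9
```

>>> {"method": "move_arm", "body": {"series": [4,0.15,0.35,-0.1,0,0,0,0.5,0,0,0,0,0,0,0.5,0,0,0,0,0,0,0.5,0,0,0,0,0,0,0.5,0,0,0,0,0,0]}}

```text
time: 37.85
tool_pos: [0.4523, 0.3735, 0.0156]
tcp_rot: [0.687, 3.064, 0.003]
wrist_force: [-0.7, 0.8, 5.8]
width: 0.191
grip_force: 60.6
```

>>> {"method": "move_arm", "body": {"series": [0.5,0,0,-2.3,0,0,0,0.5,0,0,-2.3,0,0,-9,0.5,0,0,0,0,0,-9,0.5,0,0,0,0,0,-8.8,0.5,0,0,0,0,0,0]}}

```text
time: 38.48
tool_pos: [0.4511, 0.3723, 0.0599]
tcp_rot: [0.039, -3.141, 0.001]
wrist_force: [0.4, 0.1, -1.0]
width: 0.192
grip_force: 59.8
```

>>> {"method": "move_arm", "body": {"series": [0.5,0,-5.5,0,0,0,0,0.5,0,-5.5,0,0,0,0,0.5,0,-5.5,0,0,0,0,0.5,0,-5.5,0,0,0,0,0.5,0,0,0,0,0,0]}}

```text
time: 39.1
tool_pos: [0.4564, 0.1494, 0.0597]
tcp_rot: [0.029, -3.14, 0.002]
wrist_force: [-0.4, 0.7, 0.1]
width: 0.188
grip_force: 59.8
```

```bash
python3 - <<'E'
from h import *
s=read_state(); print(s["tool_pos"],s["width"],s["grip_force"]); delta((.486,.1484,.0605),np.radians(181.4))
E
```

```text
[0.45643073 0.14936598 0.05973376] 0.18764114537110352 59.80226397514343
shift cm [-2.95 -0.15 -0.08] turn deg [-0.1 -0.1 -0.3]
```

>>> {"method": "move_arm", "body": {"series": [0.5,-3,-0.15,-0.05,0,0,-0.3,0.5,-0.8,0,0,0,0,0,0.5,-0.6,0,0,0,0,0,0.5,0,0,0,0,0,0]}}

```text
time: 39.6
tool_pos: [0.5007, 0.1529, 0.0604]
tcp_rot: [0.05, -3.14, 0.0]
wrist_force: [-1.0, 0.3, -0.6]
width: 0.195
grip_force: 59.8
```

```bash
python3 - <<'E'
from h import *
s=read_state(); print(s["tool_pos"],s["wrist_force"],s["width"],s["grip_force"]); delta((.500,.1488,.0605),np.radians(181.4))
E
```

```text
[0.50073589 0.15285467 0.06037597] [-1.03256722  0.34650181 -0.56800314] 0.1950555064286177 59.80934679508209
shift cm [ 0.09 -0.4  -0.01] turn deg [-0.  -0.1  0.4]
```

>>> {"method": "move_arm", "body": {"series": [0.5,0.1,-0.4,0,0,0,0.4,0.5,0,0,0,0,0,0,0.5,0,0,0,0,0,0]}}

```text
time: 39.98
tool_pos: [0.5002, 0.1483, 0.0608]
tcp_rot: [-0.039, 3.141, 0.0]
wrist_force: [0.1, 0.5, -0.6]
width: 0.19
grip_force: 59.8
```

```bash
python3 - <<'E'
from h import *
s=read_state(); print(s["tool_pos"],s["wrist_force"],s["width"],s["grip_force"]); delta((.500,.1488,.0605),np.radians(181.4))
E
```

```text
[0.50019802 0.14828766 0.06084807] [ 0.13990237  0.46921097 -0.59378181] 0.18997902915075782 59.80773210525513
shift cm [0.02 0.05 0.03] turn deg [0. 0. 0.]
```

>>> {"method": "move_arm", "body": {"series": [0.5,-0.6,0,0,0,0,0,0.5,-0.6,0,0,0,0,0,0.5,-0.6,0,0,0,0,0,0.5,-0.6,0,0,0,0,0,0.5,0,0,0,0,0,0]}}

```text
time: 40.6
tool_pos: [0.5251, 0.1489, 0.0608]
tcp_rot: [-0.038, 3.141, 0.0]
wrist_force: [-0.2, 0.0, -0.3]
width: 0.192
grip_force: 59.8
```

>>> {"method": "move_arm", "body": {"series": [0.5,-0.6,0,0,0,0,0,0.5,-0.6,0,0,0,0,0,0.5,-0.6,0,0,0,0,0,0.5,-0.6,0,0,0,0,0,0.5,0,0,0,0,0,0]}}

```text
time: 41.22
tool_pos: [0.5491, 0.1495, 0.0609]
tcp_rot: [-0.039, 3.141, 0.0]
wrist_force: [-0.1, -0.7, -0.7]
width: 0.19
grip_force: 59.8
```

>>> {"method": "move_arm", "body": {"series": [0.5,-0.6,0,0,0,0,0,0.5,-0.6,0,0,0,0,0,0.5,-0.4,0,0,0,0,0,0.5,-0.3,0,0,0,0,0,0.5,0,0,0,0,0,0]}}

```text
time: 41.85
tool_pos: [0.5606, 0.1497, 0.0595]
tcp_rot: [0.038, -3.126, 0.002]
wrist_force: [-17.6, 0.7, 11.6]
width: 0.186
grip_force: 61.3
```

>>> {"method": "move_arm", "body": {"series": [0.5,-0.1,0,0,0,0,0,0.5,0,0,0,0,0,0,3.4,0.5,0,0,0,0,0,3.4,0,0,0,0,0,0,3.4,0,0,-2,0,0,0]}}

```text
time: 42.48
tool_pos: [0.5626, 0.1495, 0.08]
tcp_rot: [0.039, -3.139, 0.001]
wrist_force: [0.6, -1.1, 0.3]
width: 0.399
grip_force: 0.0
```

>>> {"method": "move_arm", "body": {"series": [3.4,0,0,-4,0,0,0,3.4,2,0,-4,0,0,0,3.4,4,0,0,0,0,0,3.4,0,-5,0,0,0,0,3.4,0,-5,0,0,0,0]}}

```text
time: 43.1
tool_pos: [0.5069, 0.0479, 0.1633]
tcp_rot: [-0.043, 3.137, -0.0]
wrist_force: [0.3, -0.8, 0.3]
width: 0.398
grip_force: 0.0
```

>>> {"method": "move_arm", "body": {"series": [3.4,0,0,-3,0,0,0,3.4,0,0,0,0,0,0]}}

```text
time: 43.35
tool_pos: [0.509, 0.0477, 0.1952]
tcp_rot: [-0.036, 3.133, 0.0]
wrist_force: [1.0, -0.2, -0.8]
width: 0.396
grip_force: 0.0
```

```bash
python3 - <<'E'
from h import *
s,c,im=look("w10")
for b in blobs(mask(im,(22,180,120),(35,255,255)),100): print("yellow",b[0],b[1],onplane("wrist",b[0],.104,c))
E
```

```text
[0.50900902 0.04774352 0.19522717] -178.7 F [ 1.  -0.2 -0.8] w 0.396
w [159. 288.] [ 0.5856 -0.0871] [0.0259 0.0577] -0.7
w [231. 283.] [ 0.5842 -0.0241] [0.0573 0.0236] 0.1
w [302. 288.] [0.5814 0.0382] [0.0577 0.0223] 1.3
w [376. 278.] [0.5765 0.1022] [0.0494 0.0224] 3.2
w [447. 289.] [0.579  0.1651] [0.0575 0.0266] 2.8
t [335. 205.] [ 0.5763 -0.0729] [0.0459 0.0177] 1.0
```

View pics/w10.png

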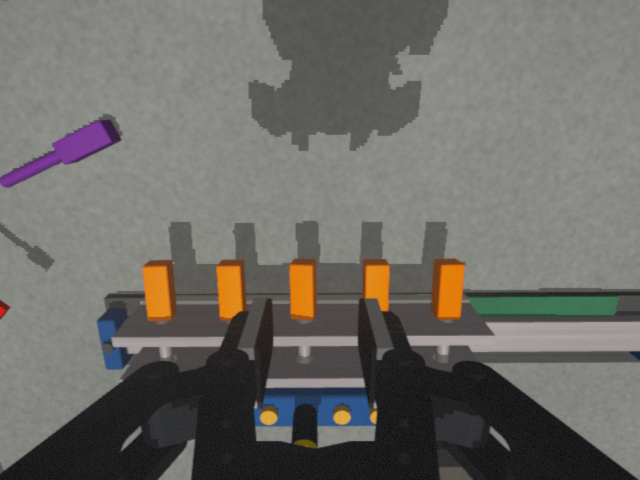

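```bash
python3 - <<'E'
from h import *
delta((.669,.0425,.088),np.radians(181.4))
E
```

```text
shift cm [-16.16  -0.99  10.46] turn deg [0.  0.2 0. ]
```

>>> {"method": "move_arm", "body": {"series": [4,-5.4,-0.3,0,0,0,0,4,-5.4,-0.3,0,0,0,0,4,-5.3,-0.3,0,0,0,0,4,0,0,0,0,0,0,4,0,0,0,0,0,0], "grip_force": 30}}

```text
time: 44.08
tool_pos: [0.666, 0.044, 0.1892]
tcp_rot: [0.04, -3.138, 0.0]
wrist_force: [0.1, -0.1, -0.4]
width: 0.471
grip_force: 0.0
```

```bash
python3 - <<'E'
from h import *
s=read_state(); delta((.669,.0425,.088),np.radians(181.4)); print(s["tool_pos"])
E
```

```text
shift cm [-0.33 -0.16 10.12] turn deg [ 0.  -0.2  0.1]
[0.66602665 0.04397885 0.18919986]
```

>>> {"method": "move_arm", "body": {"series": [4,-0.3,-0.1,3,0,0,0,4,0,0,3,0,0,0,4,0,0,2.2,0,0,0,4,0,0,1.9,0,0,0,4,0,0,0,0,0,0]}}

```text
time: 44.7
tool_pos: [0.6684, 0.0425, 0.0879]
tcp_rot: [0.039, -3.138, 0.0]
wrist_force: [0.8, 0.3, -0.1]
width: 0.47
grip_force: 0.0
```

>>> {"method": "move_arm", "body": {"series": [1,0,0,0,0,0,0,1,0,0,0,0,0,0,1,0,0,0,0,0,0,1,0,0,0,0,0,0,1,0,0,0,0,0,0]}}

```text
time: 45.32
tool_pos: [0.6709, 0.0429, 0.091]
tcp_rot: [-0.039, 3.139, 0.001]
wrist_force: [-0.0, 3.6, 6.5]
width: 0.225
grip_force: 30.0
```

```bash
python3 - <<'E'
from h import *
s=read_state(); print(s["tool_pos"],s["wrist_force"],s["width"],s["grip_force"],np.degrees(tyaw(s)))
E
```

```text
[0.67092655 0.04287666 0.09104245] [-4.47988161e-03  3.55306354e+00  6.47870833e+00] 0.22485032098303204 29.977540969848633 -178.5828945055832
```

>>> {"method": "move_arm", "body": {"series": [1,0,1,0,0,0,0,1,0,2,0,0,0,0,1,0,2.5,0,0,0,0,1,0,2.5,0,0,0,0,1,0,0,0,0,0,0]}}

```text
time: 45.95
tool_pos: [0.6686, 0.1243, 0.0911]
tcp_rot: [-0.042, 3.14, 0.001]
wrist_force: [-1.5, -0.8, 5.5]
width: 0.222
grip_force: 30.4
```

```bash
python3 - <<'E'
from h import *
s=read_state(); print(s["tool_pos"],s["wrist_force"],s["width"],s["grip_force"],np.degrees(tyaw(s)))
E
```

```text
[0.66860608 0.12425243 0.09105304] [-1.45221915 -0.7891281   5.50116701] 0.22174906917871584 30.39848506450653 -178.48403017320348
```

Moving well; 81 mm done. Now 58 mm more.

>>> {"method": "move_arm", "body": {"series": [1,0,2,0,0,0,0,1,0,2,0,0,0,0,1,0,1,0,0,0,0,1,0,0.8,0,0,0,0,1,0,0,0,0,0,0]}}

```text
time: 46.58
tool_pos: [0.667, 0.1815, 0.0911]
tcp_rot: [-0.039, 3.14, 0.002]
wrist_force: [-2.1, 3.1, 6.1]
width: 0.218
grip_force: 30.6
```

```bash
python3 - <<'E'
from h import *
s=read_state(); print(s["tool_pos"],s["wrist_force"],s["width"],s["grip_force"],np.degrees(tyaw(s)))
E
```

```text
[0.66698297 0.18150381 0.09105981] [-2.13225404  3.06479371  6.14057964] 0.21761406262406846 30.557120740413666 -178.55976648743342
```

>>> {"method": "move_arm", "body": {"series": [1,0,0.15,0,0,0,0,4,0,0,0,0,0,0,4,0,0,0,0,0,0,4,0,0,0,0,0,0,4,0,0,-4,0,0,0]}}

```text
time: 47.2
tool_pos: [0.6632, 0.1808, 0.125]
tcp_rot: [0.038, -3.132, 0.004]
wrist_force: [0.3, 0.8, 0.7]
width: 0.468
grip_force: 0.0
```

>>> {"method": "move_arm", "body": {"series": [4,0,0,-6,0,0,0,4,5.3,0,0,0,0,0,4,5.3,0,0,0,0,0,4,5.3,0,0,0,0,0,4,0,0,0,0,0,0]}}

```text
time: 47.82
tool_pos: [0.5031, 0.1773, 0.1883]
tcp_rot: [0.04, -3.137, 0.002]
wrist_force: [0.3, 1.1, -0.0]
width: 0.469
grip_force: 0.0
```

```bash
python3 - <<'E'
from h import *
s,c,im=look("w11")
for b in blobs(mask(im,(22,180,120),(35,255,255)),60): print("yellow",b[0],b[1],onplane("wrist",b[0],.104,c))
for p in pins("wrist",im,c,.06): print(p)
P=onplane("top",[(0,0)],.1); 
def trav(f):
    t=cv2.imread(f)[:,:,::-1].copy()
    for b in blobs(mask(t,(22,140,100),(35,255,255)),10):
        if b[0][0]<400: print(f,b[0],b[1][4],onplane("top",b[0],.104))
    for b in blobs(mask(t,(5,170,80),(16,255,255)),60): print(b[0].round(1),onplane("top",b[0],.055).round(4)[0])
trav("pics/top0.png");trav("pics/w9_top.png"); trav("pics/w11_top.png")
E
```

```text
[0.50314822 0.17726239 0.1882751 ] -178.5 F [ 0.3  1.1 -0. ] w 0.469
w [172. 297.] [0.5824 0.0547] [0.0246 0.0588] -0.9
w [243. 284.] [0.571  0.1174] [0.0221 0.0407] -0.1
w [317. 295.] [0.5783 0.1801] [0.058  0.0216] 2.1
w [393. 289.] [0.5698 0.2444] [0.0444 0.024 ] 2.4
w [465. 298.] [0.575  0.3077] [0.0582 0.0285] 2.3
t [280. 217.] [0.572  0.0728] [0.0457 0.0197] 1.6
t [258. 221.] [0.5705 0.1301] [0.0472 0.0182] 2.2
yellow [ 73.00815892 316.13231642] [   0  307  151   20 2819] [[0.54810277 0.0292299  0.104     ]]
(array([172., 297.]), array([0.5581, 0.0732]), array([0.0208, 0.0498]), -0.9)
(array([317., 295.]), array([0.5546, 0.1793]), array([0.0491, 0.0182]), 2.1)
(array([393., 289.]), array([0.5474, 0.2337]), array([0.0376, 0.0203]), 2.4)
(array([465., 298.]), array([0.5518, 0.2872]), array([0.0492, 0.0241]), 2.3)
pics/top0.png [281.79166667 167.29166667] 48 [[0.66916117 0.04361956 0.104     ]]
[329.4 259.7] [ 0.4319 -0.0309  0.055 ]
[282.  266.5] [0.4363 0.0855 0.055 ]
[254.  273.6] [0.4314 0.1551 0.055 ]
[169.4 283.4] [0.4447 0.3594 0.055 ]
[215.8 282.7] [0.4264 0.249  0.055 ]
pics/w9_top.png [281.81632653 167.36734694] 49 [[0.66895774 0.04359192 0.104     ]]
[334.8 205.3] [ 0.5646 -0.0694  0.055 ]
[313.4 209.7] [ 0.5631 -0.0148  0.055 ]
[292.1 214.3] [0.5611 0.0395 0.055 ]
[270.4 218.7] [0.5597 0.0947 0.055 ]
[169.3 283.4] [0.445  0.3596 0.055 ]
[279.7 216.7] [0.5606 0.0711 0.055 ]
[258.1 221.3] [0.5587 0.1257 0.055 ]
```

View pics/w11.png

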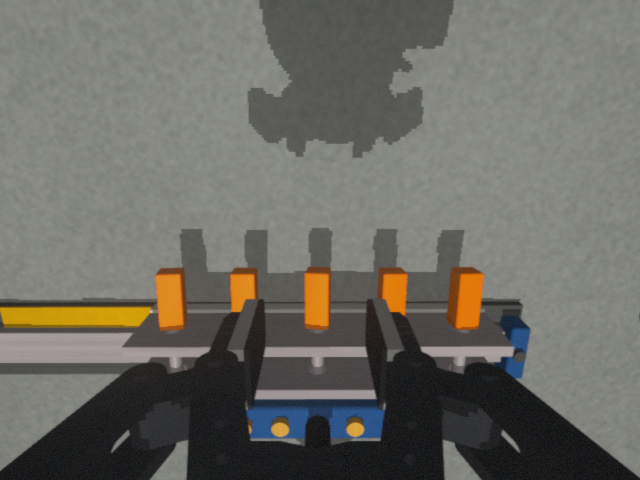

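>>> {"method": "move_arm", "body": {"series": [4,0,-3,-5,0,0,0,4,0,-6,0,0,0,0,4,0,-6,0,0,0,0,4,0,-6,0,0,0,0,4,0,-6,0,0,0,0]}}

```text
time: 48.55
tool_pos: [0.5163, -0.0947, 0.2407]
tcp_rot: [-0.038, 3.139, -0.001]
wrist_force: [0.6, 0.1, -0.0]
width: 0.472
grip_force: 0.0
```

>>> {"method": "move_arm", "body": {"series": [4,0,-6,0,0,0,0,4,0,-6,0,0,0,0,4,0,0,0,0,0,10.6,4,0,0,0,0,0,10.6,4,0,0,0,0,0,10.6]}}

```text
time: 49.18
tool_pos: [0.519, -0.2137, 0.2402]
tcp_rot: [0.834, 3.027, -0.001]
wrist_force: [0.5, -0.1, 1.4]
width: 0.474
grip_force: 0.0
```

>>> {"method": "move_arm", "body": {"series": [4,0,0,0,0,0,10.6,4,0,0,0,0,0,10.6,4,0,0,0,0,0,10.6,4,0,0,0,0,0,10.6,4,0,0,0,0,0,10.6]}}

```text
time: 49.8
tool_pos: [0.5191, -0.2133, 0.2402]
tcp_rot: [2.096, 2.338, 0.0]
wrist_force: [0.6, 0.0, -0.4]
width: 0.47
grip_force: 0.0
```

>>> {"method": "move_arm", "body": {"series": [4,0,0,0,0,0,10.6,4,0,0,0,0,0,10.6,4,0,0,0,0,0,10.6,4,0,0,0,0,0,10.6,4,0,0,0,0,0,10.6]}}

```text
time: 50.42
tool_pos: [0.5191, -0.2133, 0.2402]
tcp_rot: [2.92, 1.157, 0.001]
wrist_force: [-0.1, 0.2, -0.1]
width: 0.466
grip_force: 0.0
```

>>> {"method": "move_arm", "body": {"series": [4,0,0,0,0,0,10.6,4,0,0,0,0,0,10.6,4,0,0,0,0,0,10.6,4,0,0,0,0,0,0]}}

```text
time: 50.92
tool_pos: [0.5188, -0.2131, 0.2401]
tcp_rot: [3.124, 0.325, 0.001]
wrist_force: [-0.2, -0.5, -0.3]
width: 0.466
grip_force: 0.0
```

```bash
cat >> h.py <<'E'
def valve(im,c,amin=150):
    for nm,lo,hi,z in [("blue",(100,150,60),(125,255,255),.103),("red",(0,180,60),(5,255,255),.06)]:
        for cc,st,px in blobs(mask(im,lo,hi),amin):
            w=onplane("wrist",px,z,c)[:,:2].astype(np.float32); r=cv2.minAreaRect(w)
            vx,vy,_,_=cv2.fitLine(w,cv2.DIST_L2,0,.01,.01).ravel()
            print(nm,cc.round(1),st[4],"ctr",np.array(r[0]).round(4),np.array(r[1]).round(4),"mean",w.mean(0).round(4),"dir",round(float(np.degrees(np.arctan(vy/vx))),1))
E
python3 - <<'E'
from h import *
s=read_state(); c=cal("wrist"); im=read_camera("wrist"); cv2.imwrite("pics/w12.png",im[:,:,::-1])
print(s["tool_pos"],np.degrees(tyaw(s))); valve(im,c)
print("old w1 not saved cal"); delta((.5624,-.3185,.088),np.radians(-9.0))
E
```

```text
[ 0.51878242 -0.21305467  0.24012115] 11.89640744319234
blue [239.1  44.6] 999 ctr [ 0.623  -0.1429] [0.038  0.0121] mean [ 0.6241 -0.1432] dir 1.4
blue [475.8 194.4] 1823 ctr [ 0.5638 -0.3163] [0.0162 0.0601] mean [ 0.5645 -0.3171] dir -8.6
blue [468.3 289.9] 333 ctr [ 0.4948 -0.3356] [0.0134 0.0172] mean [ 0.4947 -0.3353] dir 10.0
red [597.    3.1] 234 ctr [ 0.7051 -0.3752] [0.0055 0.0298] mean [ 0.7058 -0.3744] dir -75.9
red [343.  181.8] 1383 ctr [ 0.5373 -0.2406] [0.1394 0.013 ] mean [ 0.5469 -0.2309] dir 47.4
old w1 not saved cal
shift cm [ 2.09 11.24 15.21] turn deg [ 0. -0. 21.]
```

>>> {"method": "move_arm", "body": {"series": [4,1,5.5,0,0,0,0,4,1,5.5,0,0,0,0,4,0,0,4,0,0,10.2,4,0,0,4,0,0,10.2,4,0,0,2,0,0,0]}}

```text
time: 51.6
tool_pos: [0.5585, -0.3153, 0.1368]
tcp_rot: [-3.132, 0.229, 0.005]
wrist_force: [-0.6, 0.1, 0.6]
width: 0.473
grip_force: 0.0
```

```bash
python3 - <<'E'
from h import *
delta((.5627,-.3165,.088),np.radians(-8.6))
E
```

```text
shift cm [0.45 0.07 4.88] turn deg [-0.1  0.2  0.2]
```

>>> {"method": "move_arm", "body": {"series": [4,0.4,0.1,2.5,0,0,0,4,0,0,2.4,0,0,0,1,0,0,0,0,0,0,1,0,0,0,0,0,0,1,0,0,0,0,0,0]}}

```text
time: 52.22
tool_pos: [0.5631, -0.3171, 0.0907]
tcp_rot: [3.133, -0.232, -0.001]
wrist_force: [0.9, -1.8, -8.8]
width: 0.178
grip_force: 34.4
```

>>> {"method": "move_arm", "body": {"series": [1,0,0,0,0,0,0,1,0,0,0,0,0,0]}}

```text
time: 52.48
tool_pos: [0.5631, -0.3171, 0.0907]
tcp_rot: [3.133, -0.234, -0.0]
wrist_force: [0.5, -1.5, -9.4]
width: 0.176
grip_force: 34.5
```

```bash
python3 - <<'E'
from h import *
s=read_state();c=cal("wrist"); im=read_camera("wrist"); print(s["tool_pos"],s["wrist_force"],s["width"],s["grip_force"],np.degrees(tyaw(s)))
valve(im,c,400); a=np.array([.4785,-.304]); d=s["tool_pos"][:2]-a; print(np.hypot(*d),np.degrees(np.arctan2(d[1],d[0])))
E
```

```text
[ 0.56307446 -0.317139    0.09068776] [ 0.48171919 -1.53473319 -9.43356991] 0.1756187551312172 34.484431743621826 -8.550037104241833
blue [315.  333.5] 6554 ctr [ 0.5662 -0.3179] [0.0155 0.0637] mean [ 0.5673 -0.3181] dir -7.8
red [ 87.7 316.3] 2840 ctr [ 0.5608 -0.2182] [0.0752 0.017 ] mean [ 0.5665 -0.2113] dir 47.4
0.08558897243369616 -8.830555072155514
```

>>> {"method": "move_arm", "body": {"series": [1,-0.08,-1.19,0,0,0,-8,1,-0.08,-1.19,0,0,0,-8,1,-0.08,-1.19,0,0,0,-8,1,-0.08,-1.19,0,0,0,-8,1,-0.08,-1.19,0,0,0,-8]}}

```text
time: 53.15
tool_pos: [0.5509, -0.26, 0.0906]
tcp_rot: [3.022, 0.857, -0.003]
wrist_force: [-2.7, -5.2, -8.8]
width: 0.179
grip_force: 34.2
```

>>> {"method": "move_arm", "body": {"series": [1,-0.08,-1.19,0,0,0,-8,1,-0.02,-0.6,0,0,0,-4,1,0,0,0,0,0,0,1,0,0,0,0,0,0]}}

```text
time: 53.65
tool_pos: [0.5399, -0.2459, 0.0907]
tcp_rot: [-2.919, -1.162, 0.003]
wrist_force: [-3.2, -3.9, -8.4]
width: 0.174
grip_force: 34.4
```

```bash
python3 - <<'E'
from h import *
s=read_state();c=cal("wrist"); im=read_camera("wrist"); print(s["tool_pos"],s["wrist_force"],s["width"],s["grip_force"],np.degrees(tyaw(s)))
valve(im,c,300); a=np.array([.4785,-.304]); d=s["tool_pos"][:2]-a; print(np.hypot(*d),np.degrees(np.arctan2(d[1],d[0])))
E
```

```text
[ 0.53988584 -0.2458896   0.09065256] [-3.19374644 -3.90918331 -8.42433093] 0.17422805991265652 34.37196493148804 43.43386302948206
blue [314.9 334.3] 6480 ctr [ 0.5416 -0.2447] [0.0618 0.0155] mean [ 0.5428 -0.2435] dir 44.0
red [293.8 173.3] 2484 ctr [ 0.5679 -0.2084] [0.0513 0.0136] mean [ 0.573  -0.2028] dir 47.6
0.08452834295279557 43.42989424936355
```

>>> {"method": "move_arm", "body": {"series": [1,-0.02,-0.55,0,0,0,-3.6,1,0,0,0,0,0,0,1,0,0,0,0,0,0]}}

```text
time: 54.08
tool_pos: [0.536, -0.2422, 0.0906]
tcp_rot: [2.881, 1.253, -0.003]
wrist_force: [-2.9, -4.7, -9.0]
width: 0.177
grip_force: 34.3
```

```bash
python3 - <<'E'
from h import *
s=read_state();c=cal("wrist"); im=read_camera("wrist"); print(s["tool_pos"],s["wrist_force"],s["width"],s["grip_force"],np.degrees(tyaw(s)))
valve(im,c,300); a=np.array([.4783,-.3045]); d=s["tool_pos"][:2]-a; print(np.hypot(*d),np.degrees(np.arctan2(d[1],d[0])))
E
```

```text
[ 0.53603522 -0.2421524   0.09064958] [-2.93956386 -4.68590065 -9.03034936] 0.17732962938222985 34.34438109397888 47.0247557691059
blue [315.  334.4] 6486 ctr [ 0.5376 -0.2408] [0.0618 0.0154] mean [ 0.5388 -0.2396] dir 47.5
red [315.  173.6] 2502 ctr [ 0.5677 -0.2084] [0.0509 0.0134] mean [ 0.5727 -0.2031] dir 47.5
0.08497399037756875 47.19965157089749
```

>>> {"method": "move_arm", "body": {"series": [3,0,0,0,0,0,0,3,0,0,0,0,0,0,3,0,0,-3,0,0,0,3,0,0,-5,0,0,0,3,0,0,-5,0,0,0]}}

```text
time: 54.75
tool_pos: [0.5377, -0.2413, 0.2233]
tcp_rot: [2.88, 1.253, 0.003]
wrist_force: [0.3, -0.3, -0.8]
width: 0.352
grip_force: 0.0
```

>>> {"method": "move_arm", "body": {"series": [3,-4,0,-2,0,0,0,3,-4,0,0,0,0,0,3,0,0,0,0,0,0]}}

```text
time: 55.12
tool_pos: [0.4822, -0.3018, 0.2429]
tcp_rot: [2.88, 1.248, 0.003]
wrist_force: [0.4, 0.5, -1.0]
width: 0.354
grip_force: 0.0
```

```bash
python3 - <<'E'
from h import *
s,c,im=look("w13"); valve(im,c,300)
E
```

```text
[ 0.48215153 -0.30177177  0.24293709] 46.8 F [ 0.4  0.5 -1. ] w 0.354
t [280. 217.] [0.5717 0.0728] [0.0463 0.0197] 1.6
t [258. 221.] [0.5707 0.1299] [0.0469 0.0177] 2.2
t [237. 226.] [0.5679 0.186 ] [0.0465 0.0181] 1.2
t [214. 230.] [0.5677 0.245 ] [0.0473 0.0202] 6.9
t [193. 235.] [0.5653 0.3003] [0.0464 0.0217] 2.4
blue [312.1 105.2] 2146 ctr [ 0.5361 -0.2421] [0.0595 0.0146] mean [ 0.537  -0.2413] dir 47.5
blue [353.7 265.5] 340 ctr [ 0.4825 -0.3441] [0.0138 0.0155] mean [ 0.4826 -0.3439] dir 5.7
blue [624.7 323.7] 770 ctr [ 0.6026 -0.5251] [0.0239 0.0264] mean [ 0.6041 -0.5249] dir -89.0
red [311.6  21.9] 743 ctr [ 0.5729 -0.2023] [0.0352 0.0122] mean [ 0.5756 -0.1996] dir 47.3
red [621.3  40. ] 1536 ctr [ 0.7283 -0.3601] [0.0301 0.0296] mean [ 0.7306 -0.3608] dir -81.4
```

View pics/w13.png

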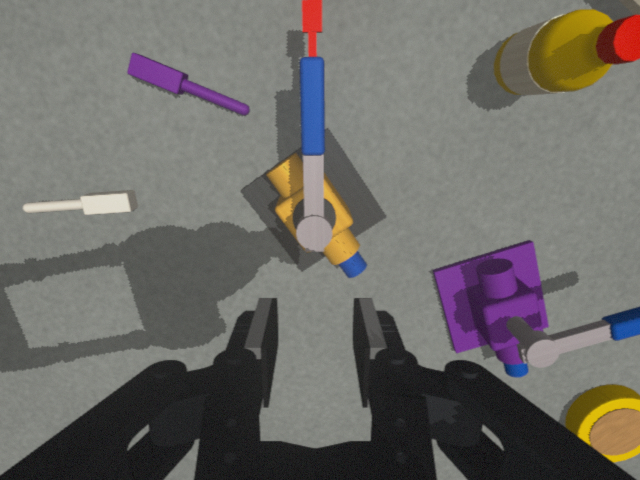

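View pics/w13_top.png

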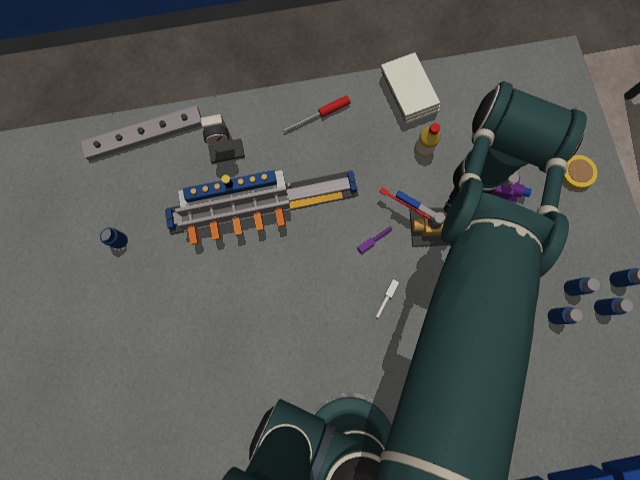

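```bash
python3 -c "
from workcell import *
print(finish_job())"
```

```text
the job is handed in; nothing more can be done
None
```

The job is handed in: I shut the valve, pushed all five orange pins home in their eyelets, slid the carrier into the green test station's detent, and only then opened the valve until its handle lay over the red arm; the oil bottle and blue sleeve were left alone. The hand-in gave no verdict.

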